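# Grease the forming-roll bearing

## Robot

A 6-joint arm with a two-finger parallel gripper is mounted at the origin on the work surface. World frame = base frame: x ahead of the robot, y to its left, z up, the work surface at z = 0. Lengths are in m, angles in rad, forces in N, time in s.
With the tool pointing down it reaches from about 0.35 to 0.775 m from the base axis. Payload 5.5 kg.
Tool frame: the origin (TCP) lies at the very end of the fingers, on their centre line; the grasp point (between the pads) lies 19 mm behind it; x points along the fingers, y is the direction in which the jaws open and shut, and the axes are right-handed (so a half turn about x gives the same grasp; the last joint's range is limited). The gripper opens to 85 mm and grips with 20 to 120 N. Pads are 22 mm wide; open, the fingers measure 114 mm over their backs; the gripper's body (76 mm by 85 mm) begins 54 mm behind the grasp point. The pads swing forward as they close: fully open they stand 13 mm farther back than shut.
Start: joints at [-0.14, 0.313, 0.046, 1.304, 0, 1.431], TCP at [0.575, -0, 0.231] pointing down, gripper open.
Joint ranges: [-2.76, 2.76], [-0.86, 1.69], [-1.03, 1.26], [-2.2, 2.34], [-1.47, 1.5], [-3.14, 3.14]. Speed limits (rad/s): [2.57, 2.57, 3.14, 3.14, 3.14, 3.14].

## Interface

Orientations are given as a unit quaternion [w, x, y, z].
In Python, from workcell import env gives the robot as it stands.
- The arm moves only by the tool drive_tool, never from a script. Its argument "plan" is a list that holds one entry, the list of rows, each a list of 7 numbers: the shift along the tool's x, y, z in cm, then the turn, a rotation vector about the tool's x, y, z in degrees, then the opening, from 0 (shut) to 1 (fully open). In form: [[[tx, ty, tz, wx, wy, wz, fingers], ...]]. A call has exactly 5 rows; each row shifts and turns the commanded pose from where the row before left it, along the tool's axes as they then stand; what a row does not reach is not made up. A row lasts 1/12 s, in which the tool goes at most 41.7 mm and 7.16 degrees, less where a joint would pass 70% of its speed; a pose out of reach is approached as far as the arm can. A call with a gripper value outside its range is refused whole. The fingers move at their own pace and stop on an object; "squeeze" is the grip in N (left out, the last holds). Time passes only in rows, so rows that do not move let the fingers close, or fill a call up. It gives the time, the measured TCP pose, the force and the opening at its end, in the units of the state.
- env.get_state(): the state, without advancing time (a new reading comes with each control period).
- env.read_camera(name): name is "scene" or "side" or "wrist"; returns the picture (420x560x3 uint8, red, green, blue); there is no depth.
- env.camera_model(name): a dict with "camera_matrix" (3x3 intrinsics, pixels), "camera_from_world" (4x4, takes a point from world to camera coordinates); the wrist camera has in their place "T_tool_cam" (4x4, takes a point from camera to tool coordinates, whose origin is the TCP and whose axes are the tool frame's). Camera axes: x right, y down, z forward; pixel columns grow to the right and rows downward; lengths in m; the calibration is good to about 2 mm. A picture is of the moment at which its call begins: read the wrist's pose just before it. camera_model takes no time and is no camera call.
- env.hand_in(): hands the job in, once; it reports no verdict.
The state is a dict: "clock": time; "joint_pos": joint angles; "qvel": joint speeds; "tau": joint torques, N m; "tcp_pos": TCP position; "orientation": TCP orientation; "wrist_force": force on the tool from outside, world axes, zero at the start; "ft_torque": the same for the moment, N m; "finger_gap": finger opening in m.
Only numpy, scipy, OpenCV 4.12 (cv2) and the standard library are available. Lean on these libraries where they do the work, as an engineer would, in place of code of your own. Each camera call takes 0.05 s, during which the arm holds its last target.

## Task

Take the flat pry bar and, with its blade under the tab, lever the dust cover of the green bearing block open and right back past square to the face it covered, then lay the bar down on the bench. Pick up the grease coupler, press it squarely onto the leaning nipple until it snaps on, and keep pushing so that the nipple stays sunk most of the way into the block against its spring; finish there, still holding the coupler and pushing. Open the cover with the bar only, not with the hand or the coupler, and do not shift the other loose things on the bench.

Things in the scene. Friction and masses are not known exactly. Their poses are not given: they have to be found in the camera images.
- block: Fixed green bearing block, foot 130 x 120 mm, roll shaft along y (150 mm). Origin under the foot, z up. Its top face (78 along slope x 80 mm) leans 0.38 rad towards its -x (robot side). u: up the slope, v: block y, n: face normal, zero at the nipple's foot (125 mm over the origin). Face u -36 to 42; a ledge u -48 to -34, v +-30 mm lies 9 mm lower, under the cover's tab. Bench before it free.
- nipple_tip (a point): Centre of the steel nipple's tip, 27 mm above the face at rest; moves with it. z = nipple axis n, outward; x = u, y = v. Diameter 16 mm, coned to 7 mm over the last 6 mm. Three spring balls 8 mm below the tip bulge to 22.5 mm and must be forced through the coupler's 18.5 mm mouth (about 5 to 8 N), behind which they snap out.
- nipple (a joint): How far the nipple is pushed into the block along its axis, m: 0 at rest, 0.006 at the stop. Spring: about 6 N to start, 12 N at the stop; it comes back when let go.
- cover (a joint): Opening angle of the aluminium dust cover, rad: 0 shut, 2.05 at the stop. 1.57 is square to the face. Stiff hinge (0.05 N m), stays where it is left. Cover 66 x 52 mm, 33 mm high over the nipple, open underneath, hinged at its upper (far) edge.
- cover_hinge (a point): Centre of the cover's hinge line, at u = +36, n = +3 mm from the nipple's foot. The hinge axis is its y axis (= v); its x and z axes turn with the cover (shut: x = u, z = n).
- cover_tab (a point): Middle of the underside of the cover's front tab (18 mm long beyond the front wall, 44 wide, 4 thick), 75 mm from the hinge. Shut: at u = -39, level with the face (n = 0), 9 mm above the ledge; the tab's front edge is at u = -48 mm. Turns with the cover.
- bar: Loose flat pry bar, 120 g. Wooden handle 110 x 22 x 20 mm, origin under its centre, x along the bar towards the blade, z up as it lies. Steel blade 20 mm wide and 3 mm thick runs on from the handle to x = 140 mm, its mid-plane 10 mm above the bar's underside. Balance point near x = 34 mm; grip the handle across its width (y).
- bar_tip (a point): Middle of the end of the blade, (140, 0, 10) mm in the bar's frame.
- coupler: Steel grease coupler, 220 g, 88 mm tall, standing on its mouth. Origin: centre of the mouth; z: axis, mouth to tail. Nose 31 mm diameter to z = 30; hexagonal grip 26 mm across flats, z = 30 to 78 mm (flats face its x axis and every 60 deg from it); 16 mm plug on top. Mouth hole 18.5 mm, 5 deep, then 25 mm wide, bottom 19 deep. Seated, mouth 19 mm below nipple_tip; snapped on from 17 mm.
- mug_a: Hammered aluminium mug, 82 mm diameter, 95 mm high, leave alone. Origin under its centre.
- mug_b: A second such mug, leave alone.
- mallet: Rubber-headed mallet, 260 mm long, leave alone. Origin under its middle, x towards the head.
- wrench: Steel wrench, 180 mm long, 8 mm thick, leave alone. Origin under its middle.
- oil_can: Closed steel jar, 56 mm diameter, 110 mm high, leave alone. Origin under its centre.
- stake: Small mushroom-shaped forming stake, 56 mm foot, 78 mm high, leave alone. Origin under its centre.
Not all that is in view belongs to the job. What is shaped like the coupler but purple or red is not meant. There is more than one size of the block; the job needs the smaller.

How it is judged:
By the outcome, as a careful person would: the job done as asked, in the order asked, and still so for the second after the job is handed in, while the arm keeps its last pose, push and grip.
It also fails if it takes over 69 s, if anything falls off the work surface, if the arm or the gripper's body presses on something with over 40 N, if the wrist force passes 120 N, or if a joint passes its speed limit or range.

## Working session

There is one attempt and no reset: what is moved stays moved. The work goes in short steps, Python scripts to look and compute and a tool call to move; the robot and the scene stay as the last step left them, time stands still between calls to the robot, and variables do not carry over. Pictures are saved under pics/ and viewed, and the job is handed in when it is done.

Besides the shell and the picture viewer there is one more tool, called after ">>>" in YAML: its name, and indented under it one key for each argument. drive_tool: Moves the arm, as the interface text tells. Its arguments: {"type":"object","properties":{"plan":{"type":"array","items":{"type":"array","items":{"type":"array","items":{"type":"number"}}}},"squeeze":{"type":"number"}},"required":["plan"]}

```bash
ls; mkdir -p pics; python3 - <<'E'
from workcell import env
import cv2
s=env.get_state();print(s)
for n in ["scene","side","wrist"]:
    im=env.read_camera(n);cv2.imwrite(f"pics/{n}0.png",im[:,:,::-1])
    m=env.camera_model(n);print(n,m)
E
```

```text
pics
{'clock': 0.0, 'joint_pos': array([-1.39575638e-01,  3.13996295e-01,  4.49802325e-02,  1.30358459e+00,
        6.40817726e-06,  1.43119881e+00]), 'qvel': array([-0.00226653,  0.00223515, -0.00026931, -0.00085755, -0.00121722,
       -0.00150909]), 'tau': array([-2.90074182e-03, -4.80629075e+01,  2.98531097e+01,  1.95313990e-02,
       -3.83516899e-04, -4.27451073e-05]), 'tcp_pos': array([5.74496587e-01, 7.70462948e-05, 2.30411709e-01]), 'orientation': array([ 0.49949445,  0.49961221,  0.50051608, -0.50037645]), 'wrist_force': array([ 0.91758458, -0.57659276,  0.59162552]), 'ft_torque': array([-0.01681919,  0.01344926,  0.02539311]), 'finger_gap': 0.08541827756225677}
scene {'camera_matrix': array([[424.64053201,   0.        , 275.01011795],
       [  0.        , 424.64053201, 214.99669567],
       [  0.        ,   0.        ,   1.        ]]), 'camera_from_world': array([[ 0.65554771,  0.75493725,  0.01808184, -0.35010326],
       [ 0.54606125, -0.45735969, -0.70188263, -0.20322091],
       [-0.52160744,  0.46999134, -0.71206307,  1.49912298],
       [ 0.        ,  0.        ,  0
[... 306 characters left out ...]
, -0.4914385 , -0.70689366,  0.32739549],
       [ 0.49088618,  0.5089615 , -0.70709896,  0.80755179],
       [ 0.        ,  0.        ,  0.        ,  1.        ]])}
wrist {'camera_matrix': array([[298.83587012,   0.        , 280.70637322],
       [  0.        , 298.83587012, 208.10116166],
       [  0.        ,   0.        ,   1.        ]]), 'T_tool_cam': array([[-3.53623918e-04, -3.24751657e-01,  9.45799258e-01,
        -1.42975662e-01],
       [ 9.99999937e-01, -7.83463720e-05,  3.46987777e-04,
        -5.26467229e-04],
       [-3.85849150e-05,  9.45799321e-01,  3.24751664e-01,
        -8.48736168e-02],
       [ 0.00000000e+00,  0.00000000e+00,  0.00000000e+00,
         1.00000000e+00]])}
```

View pics/scene0.png

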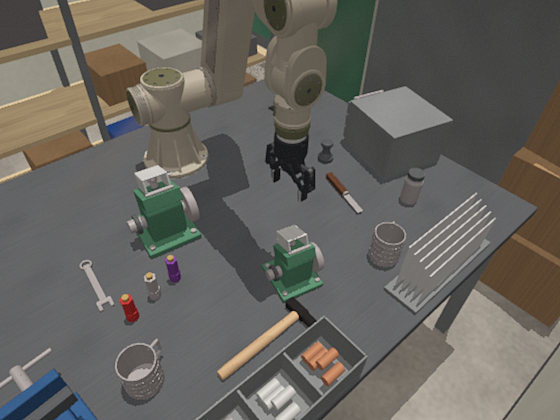

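View pics/side0.png

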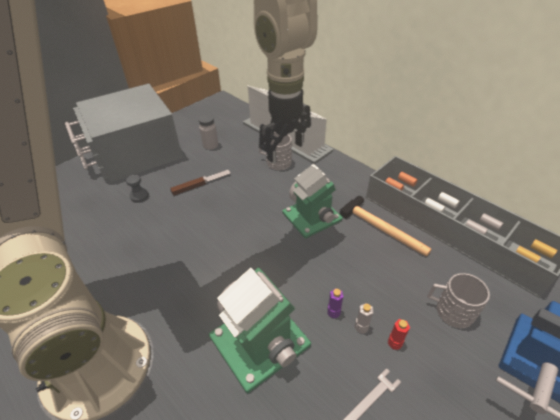

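View pics/wrist0.png

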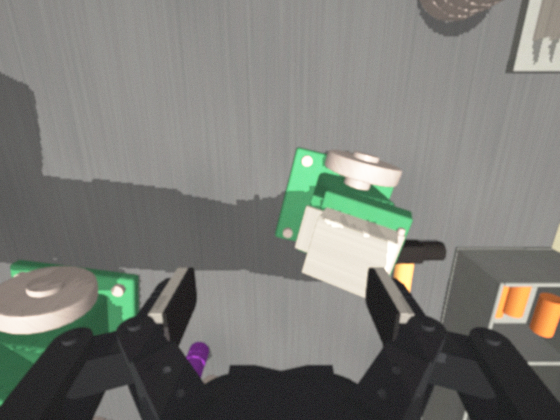

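Views: two green blocks (scene (165,212) and (295,265)), a steel coupler-shaped thing (scene (152,285), side (366,317)) between purple (173,268) and red (129,307), and the bar at scene (343,192), side (200,181). I'll enlarge these and measure them.

```bash
cat > h.py <<'E'
import numpy as np, cv2
from workcell import env
from scipy.spatial.transform import Rotation as R
def q2R(q): return R.from_quat([q[1],q[2],q[3],q[0]]).as_matrix()
def cam(n,s=None):
    m=env.camera_model(n);K=np.array(m["camera_matrix"])
    if n=="wrist":
        s=s or env.get_state();T=np.eye(4);T[:3,:3]=q2R(s["orientation"]);T[:3,3]=s["tcp_pos"]
        C=np.linalg.inv(T@np.array(m["T_tool_cam"]))
    else: C=np.array(m["camera_from_world"])
    return K,C
def ray(c,uv):
    K,C=c;d=np.linalg.inv(K)@np.array([uv[0],uv[1],1.]);Rc=C[:3,:3]
    d=Rc.T@d;return -Rc.T@C[:3,3],d/np.linalg.norm(d)
def onz(c,uv,z):
    o,d=ray(c,uv);return o+d*(z-o[2])/d[2]
def tri(L):
    A=np.zeros((3,3));b=np.zeros(3)
    for c,uv in L:
        o,d=ray(c,uv);P=np.eye(3)-np.outer(d,d);A+=P;b+=P@o
    x=np.linalg.solve(A,b);return x
def proj(c,X):
    K,C=c;p=K@(C[:3,:3]@np.array(X)+C[:3,3]);return p[:2]/p[2]
def crop(src,dst,x0,y0,x1,y1,f):
    im=cv2.imread(src)[y0:y1,x0:x1];cv2.imwrite(dst,cv2.resize(im,None,fx=f,fy=f,interpolation=cv2.INTER_CUBIC))
E
python3 - <<'E'
from h import *
crop("pics/scene0.png","pics/c1.png",240,210,350,320,5)
crop("pics/side0.png","pics/c2.png",270,150,350,250,6)
crop("pics/scene0.png","pics/c3.png",100,160,220,330,3)
crop("pics/side0.png","pics/c4.png",200,260,430,400,3)
a=cv2.imread("pics/scene0.png")[160:220,315:375];b=cv2.imread("pics/side0.png")[155:205,160:240]
cv2.imwrite("pics/c5.png",np.vstack([cv2.resize(a,(400,400)),cv2.resize(b,(400,250))])[:600])
E
```

```text
(no output)
```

View pics/c1.png

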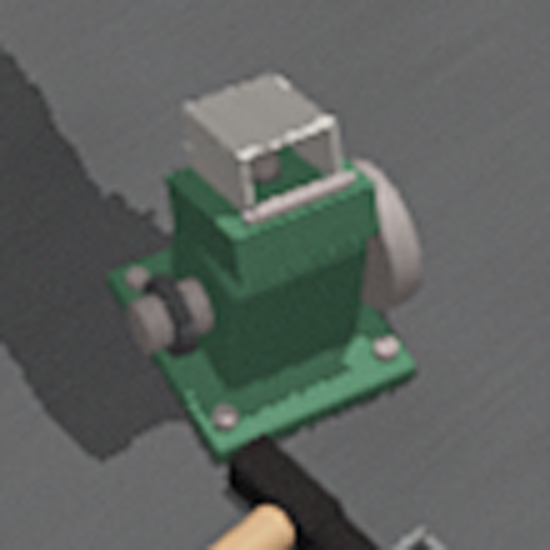

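View pics/c2.png

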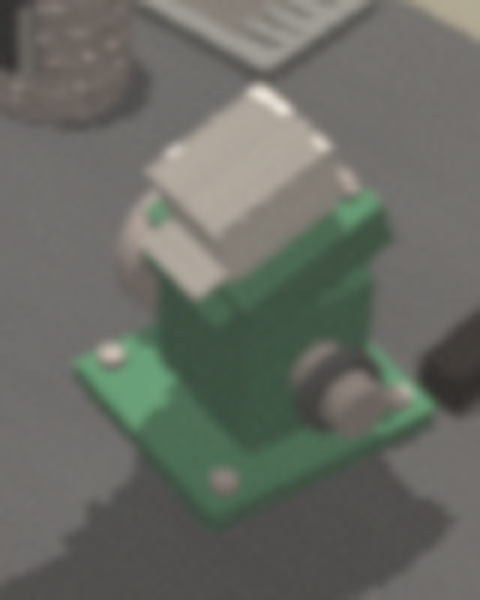

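View pics/c3.png

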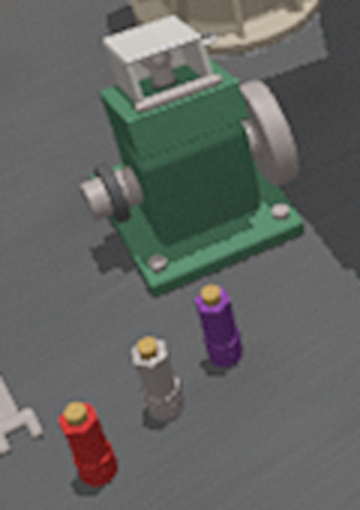

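View pics/c4.png

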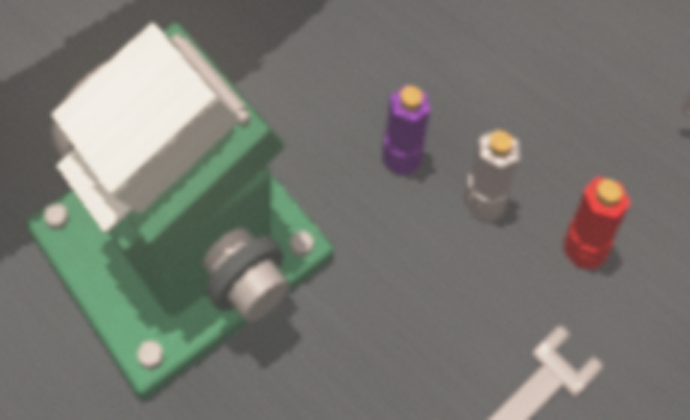

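View pics/c5.png

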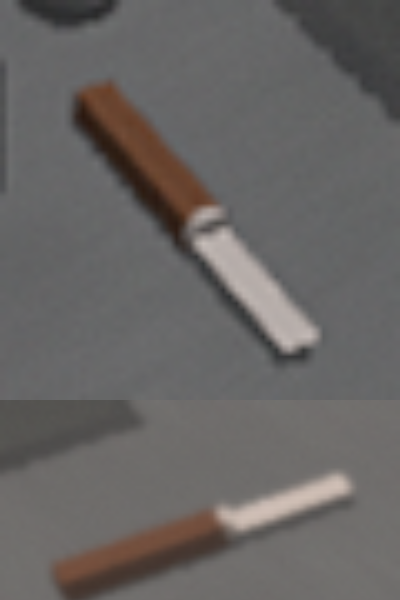

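```bash
python3 - <<'E'
from h import *
S=cam("scene");D=cam("side")
np.set_printoptions(precision=4,suppress=True)
print("small scene",[onz(S,p,0) for p in [(261.6,267),(283.5,302),(323,286)]])
print("small side",[onz(D,p,0) for p in [(282.5,212),(306,238),(342.5,219)]])
f=lambda x,y,x0,y0,k:(x/k+x0,y/k+y0)
print("big scene",[onz(S,f(x,y,100,160,3),0) for x,y in [(155,293),(302,232)]])
print("big side",[onz(D,f(x,y,200,260,3),0) for x,y in [(30,232),(142,396),(332,258)]])
# coupler top plug and base
pS=f(148,347,100,160,3);pD=f(501,143,200,260,3)
print("coupler",pS,pD,tri([(S,pS),(D,pD)]),onz(S,pS,.087),onz(D,pD,.087))
print("base",onz(S,f(164,412,100,160,3),0.0),onz(D,f(488,210,200,260,3),0))
# bar : 
k=400/60
hs=[f(x,y,315,160,k) for x,y in [(95,92),(303,342)]]
print("bar S",[onz(S,hs[0],.02),onz(S,hs[1],.0115)])
k=5
print("bar D",[onz(D,f(58,570-400,160,155,k),.02),onz(D,f(347,485-400,160,155,k),.0115)])
E
```

```text
small scene [array([ 0.5681, -0.0783,  0.    ]), array([ 0.6907, -0.1072,  0.    ]), array([0.7215, 0.0057, 0.    ])]
small side [array([0.5987, 0.037 , 0.    ]), array([ 0.572 , -0.0799,  0.    ]), array([ 0.6981, -0.1067,  0.    ])]
big scene [array([ 0.3457, -0.2912,  0.    ]), array([ 0.3702, -0.1448,  0.    ])]
big side [array([ 0.2084, -0.1224,  0.    ]), array([ 0.1893, -0.2684,  0.    ]), array([ 0.3498, -0.2947, -0.    ])]
coupler (149.33333333333334, 275.6666666666667) (367.0, 307.6666666666667) [ 0.4623 -0.3463  0.0844] [ 0.4642 -0.3461  0.087 ] [ 0.4607 -0.3477  0.087 ]
base [ 0.466  -0.3506  0.    ] [ 0.459  -0.3525  0.    ]
bar S [array([0.4254, 0.3341, 0.02  ]), array([0.6059, 0.2863, 0.0115])]
bar D [array([0.4192, 0.337 , 0.02  ]), array([0.6009, 0.2807, 0.0115])]
```

Small block foot measures ~120 x 130 mm (big one ~147 x 163), so the block at scene (295,265) is the one meant. The coupler is the steel one at scene (152,285), with purple and red on either side. Next I'll refine the block from the wrist picture.

```bash
python3 - <<'E'
from h import *
np.set_printoptions(precision=4,suppress=True)
crop("pics/wrist0.png","pics/c6.png",265,135,425,310,4)
s=env.get_state();print(q2R(s["orientation"]))
W=cam("wrist")
# predicted model
def blk(o,yaw):
    B=np.eye(4);B[:3,:3]=R.from_euler('z',yaw).as_matrix();B[:3,3]=[*o,0];return B
t=.38
def uvn(B,u,v,n):
    p=np.array([u*np.cos(t)-n*np.sin(t),v,.125+u*np.sin(t)+n*np.cos(t)]);return B[:3,:3]@p+B[:3,3]
B=blk((.6465,-.0357),-.225)
for nm in ["scene","side","wrist"]:
    c=cam(nm)
    im=cv2.imread(f"pics/{nm}0.png")
    for u in(-48,):
        pass
    P=dict(coverTop=[(36,26,33),(36,-26,33),(-30,-26,33),(-30,26,33)],tab=[(-48,22,4),(-48,-22,4)],face=[(42,40,0),(42,-40,0),(-36,-40,0),(-36,40,0)])
    for k,v in P.items(): print(nm,k,[np.round(proj(c,uvn(B,*(np.array(p)/1000))),1).tolist() for p in v])
    print(nm,"foot",[np.round(proj(c,(B@np.array([x,y,0,1]))[:3]),1).tolist() for x,y in [(-.065,.06),(-.065,-.06),(.065,-.06),(.065,.06)]])
E
```

```text
[[-0.0014  1.      0.    ]
 [ 0.0002  0.     -1.    ]
 [-1.     -0.0014 -0.0002]]
scene coverTop [[309.4, 236.9], [290.6, 244.4], [278.0, 234.1], [296.1, 227.2]]
scene tab [[292.9, 235.0], [278.0, 240.9]]
scene face [[317.3, 247.5], [288.7, 259.3], [274.1, 246.5], [301.4, 235.7]]
scene foot [[299.4, 252.1], [261.6, 267.6], [284.6, 303.8], [324.2, 285.9]]
side coverTop [[315.5, 162.4], [327.5, 172.9], [307.6, 188.8], [296.2, 177.7]]
side tab [[295.0, 188.9], [304.3, 198.3]]
side face [[317.3, 165.8], [335.4, 181.8], [312.3, 200.3], [295.2, 183.3]]
side foot [[281.9, 212.3], [305.4, 238.4], [342.7, 219.7], [317.8, 195.8]]
wrist coverTop [[411.5, 245.4], [388.3, 302.0], [312.2, 271.3], [328.5, 217.0]]
wrist tab [[315.7, 206.8], [304.0, 248.5]]
wrist face [[423.6, 219.9], [391.1, 298.9], [311.8, 267.3], [334.4, 191.7]]
wrist foot [[299.0, 146.3], [277.6, 233.4], [368.7, 252.5], [398.7, 169.6]]
```

View pics/c6.png

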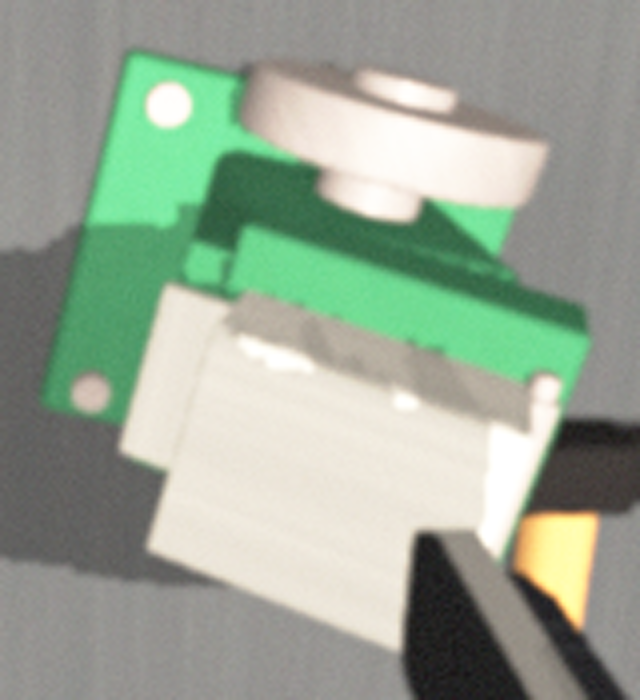

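```bash
python3 - <<'E'
from h import *
np.set_printoptions(precision=4,suppress=True)
S,D,W=[cam(n) for n in("scene","side","wrist")]
g=lambda x,y,x0,y0,k:(x/k+x0-.3,y/k+y0-.3)
s=lambda x,y:g(x,y,240,210,5);d=lambda x,y:g(x,y,270,150,6);w=lambda x,y:g(x,y,265,135,4)
c,sn=np.cos(-.225),np.sin(-.225)
def rep(n,p,uvn):
    b=np.array([c*(p[0]-.6465)+sn*(p[1]+.0357),-sn*(p[0]-.6465)+c*(p[1]+.0357),p[2]])*1000
    u,v,nn=uvn;t=.38;e=np.array([u*np.cos(t)-nn*np.sin(t),v,125+u*np.sin(t)+nn*np.cos(t)])
    print(n,b,"exp",e,"diff",b-e)
rows=[("-30,-26",[(S,s(183,105)),(D,d(220,232)),(W,w(148,550))],(-30,-26,33)),
("-30,26",[(S,s(275,78)),(D,d(150,172)),(W,w(218,335))],(-30,26,33)),
("36,-26",[(S,s(245,152)),(D,d(330,150))],(36,-26,33)),
("36,26",[(S,s(335,120)),(D,d(262,88))],(36,26,33)),
("tab-",[(D,d(205,298)),(W,w(120,455))],(-48,-22,4)),
("tab+",[(D,d(145,235)),(W,w(168,288))],(-48,22,4))]
for n,L,e in rows:
    rep(n,tri(L),e)
    if len(L)==3: rep(n+" SD",tri(L[:2]),e);rep(n+" DW",tri(L[1:]),e)
for n,p,xy in [("f-+",[(W,w(130,52)),(D,d(75,367))],(-65,60)),("f--",[(W,w(43,408)),(D,d(215,525)),(S,s(108,282))],(-65,-60)),("f+-",[(D,d(435,412)),(S,s(216,463))],(65,-60))]:
    q=tri(p);print(n,q,[onz(*a,0.) for a in p])
E
```

```text
-30,-26 [-47.7681 -27.183  149.657 ] exp [-40.1003 -26.     144.5183] diff [-7.6678 -1.183   5.1386]
-30,-26 SD [-46.2964 -28.3064 151.3834] exp [-40.1003 -26.     144.5183] diff [-6.1961 -2.3064  6.8651]
-30,-26 DW [-47.5514 -27.403  149.1587] exp [-40.1003 -26.     144.5183] diff [-7.4511 -1.403   4.6404]
-30,26 [-46.5269  24.2953 146.3761] exp [-40.1003  26.     144.5183] diff [-6.4266 -1.7047  1.8578]
-30,26 SD [-45.8052  24.8369 146.1512] exp [-40.1003  26.     144.5183] diff [-5.7049 -1.1631  1.6329]
-30,26 DW [-47.0832  23.6158 146.8974] exp [-40.1003  26.     144.5183] diff [-6.9828 -2.3842  2.379 ]
36,-26 [ 10.0294 -26.4845 170.544 ] exp [ 21.1916 -26.     168.9991] diff [-11.1622  -0.4845   1.5449]
36,26 [ 11.0963  23.3889 169.9115] exp [ 21.1916  26.     168.9991] diff [-10.0952  -2.6111   0.9124]
tab- [-52.5053 -24.8643 111.4892] exp [-46.0596 -22.     110.9105] diff [-6.4457 -2.8643  0.5788]
tab+ [-52.9266  20.5581 114.6875] exp [-46.0596  22.     110.9105] diff [-6.867  -1.4419  3.777 ]
f-+ [0.5948 0.0359 0.0079] [array([0.5943, 0.0356, 0.    ]), array([ 0.6014,  0.0409, -0.    ])]
f-- [ 0.5682 -0.0809  0.0071] [array([ 0.5667, -0.0846,  0.    ]), array([ 0.5733, -0.077 ,  0.    ]), array([ 0.5652, -0.077 ,  0.    ])]
f+- [ 0.6932 -0.1102  0.007 ] [array([ 0.6995, -0.1045,  0.    ]), array([ 0.6904, -0.109 ,  0.    ])]
```

>>> drive_tool:
  plan:
    - [[0,-1.8,-3.6,-7,0,0,1],[0,-2.0,-3.2,-7,0,0,1],[0,-2.2,-3.0,-7,0,0,1],[0,-2.6,-2.6,-7,0,0,1],[0,-3.0,-2.2,-7,0,0,1]]

```text
clock: 0.57
tcp_pos: [0.433, 0.111, 0.2307]
orientation: [0.628, 0.324, 0.629, -0.324]
wrist_force: [0.1, 0.2, 0.0]
finger_gap: 0.0853
```

>>> drive_tool:
  plan:
    - [[0,0,0,-7,0,0,1],[0,0,0,-7,0,0,1],[0,0,0,-7,0,0,1],[0,0,0,-7,0,0,1],[0,0,0,-7,0,0,1]]

```text
clock: 0.98
tcp_pos: [0.4339, 0.1095, 0.2312]
orientation: [0.697, 0.121, 0.697, -0.121]
wrist_force: [-0.1, 0.9, 1.0]
finger_gap: 0.0857
```

```bash
cat >> h.py <<'E'
def need(pos=None,Rt=None,s=None):
    "tool-frame shift (cm) and turn (deg) from measured pose to target"
    s=s or env.get_state();Rm=q2R(s["orientation"])
    if pos is not None: print("shift cm",np.round(Rm.T@(np.array(pos)-s["tcp_pos"])*100,2))
    if Rt is not None: print("turn deg",np.round(np.degrees(R.from_matrix(Rm.T@Rt).as_rotvec()),2))
def toolR(xdir,zdir):
    x=np.array(xdir,float);x/=np.linalg.norm(x);z=np.array(zdir,float);z-=x*(x@z);z/=np.linalg.norm(z)
    return np.column_stack([x,np.cross(z,x),z])
def snap(n,f,w=None):
    s=env.get_state();im=env.read_camera(n)[:,:,::-1].copy();cv2.imwrite(f,im);return im,cam(n,s),s
E
python3 - <<'E'
from h import *
np.set_printoptions(precision=4,suppress=True)
s=env.get_state();print(s["clock"],s["tcp_pos"],s["joint_pos"],s["wrist_force"])
need((.488,.316,.231),toolR((0,0,-1),(np.cos(-.29),np.sin(-.29),0)))
E
```

```text
0.9833 [0.4339 0.1095 0.2312] [ 0.0674  0.0669 -0.2595  1.2446  0.      0.4102] [-0.1251  0.9486  1.0412]
shift cm [ 0.02 21.27 -1.85]
turn deg [-3.03 -0.01  0.  ]
```

>>> drive_tool:
  plan:
    - [[0,4,-0.3,-0.6,0,0,1],[0,4,-0.3,-0.6,0,0,1],[0,4,-0.3,-0.6,0,0,1],[0,4,-0.3,-0.6,0,0,1],[0,4,-0.3,-0.6,0,0,1]]

```text
clock: 1.4
tcp_pos: [0.4846, 0.3053, 0.2311]
orientation: [0.699, 0.104, 0.699, -0.105]
wrist_force: [1.1, 0.5, 0.1]
finger_gap: 0.0854
```

>>> drive_tool:
  plan:
    - [[0,1.3,0,0,0,0,1],[0,0,0,0,0,0,1],[0,0,0,0,0,0,1],[0,0,0,0,0,0,1],[0,0,0,0,0,0,1]]

```text
clock: 1.82
tcp_pos: [0.488, 0.3147, 0.2314]
orientation: [0.699, 0.105, 0.699, -0.105]
wrist_force: [-0.7, 0.7, 0.2]
finger_gap: 0.0854
```

```bash
python3 - <<'E'
from h import *
np.set_printoptions(precision=4,suppress=True)
im,c,s=snap("wrist","pics/w1.png");print(s["tcp_pos"])
print(c)
E
```

```text
[0.488  0.3147 0.2314]
(array([[298.8359,   0.    , 280.7064],
       [  0.    , 298.8359, 208.1012],
       [  0.    ,   0.    ,   1.    ]]), array([[ 0.2936,  0.9559,  0.0006, -0.4451],
       [ 0.9038, -0.2778,  0.3255, -0.3954],
       [ 0.3113, -0.0951, -0.9455,  0.2596],
       [ 0.    ,  0.    ,  0.    ,  1.    ]]))
```

View pics/w1.png

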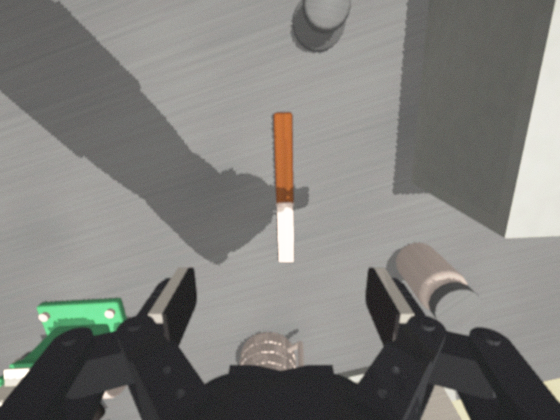

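The wrist view shows the bar upright in the image: handle from (283,112) to (284,202), blade tip at (286,262). The stake is at (320,20) and the oil can at (430,270), both clear of the fingers.

```bash
python3 - <<'E'
from h import *
np.set_printoptions(precision=4,suppress=True)
c=cam("wrist");im=cv2.imread("pics/w1.png");h=cv2.cvtColor(im,cv2.COLOR_BGR2HSV)
m=cv2.inRange(h,(3,120,60),(20,255,255));m[:100]=0;m[210:]=0
cn=max(cv2.findContours(m,0,2)[0],key=cv2.contourArea);r=cv2.minAreaRect(cn);print(r)
b=cv2.boxPoints(r);P=np.array([onz(c,p,.02) for p in b]);print(P)
tip=onz(c,(286,262),.0115);print("tip",tip)
print("hc",P.mean(0),[np.linalg.norm(P[i]-P[i-1]) for i in range(4)])
d=tip-P.mean(0);print("yaw",np.arctan2(d[1],d[0]),np.hypot(*d[:2]))
psi=np.arctan2(d[1],d[0]);dd=np.array([np.cos(psi),np.sin(psi)])
o=tip[:2]-.14*dd;print("origin",o,P.mean(0)[:2])
g=o+.02*dd
need((*g,-.008+0.002),toolR((0,0,-1),(*dd,0)))
E
```

```text
((283.05291748046875, 157.01661682128906), (88.26712036132812, 17.400833129882812), 88.99491119384766)
[[0.4131 0.3304 0.02  ]
 [0.4186 0.3493 0.02  ]
 [0.5196 0.3215 0.02  ]
 [0.5136 0.3007 0.02  ]]
tip [0.6038 0.2878 0.0115]
hc [0.4662 0.3254 0.02  ] [np.float64(0.10473636601558253), np.float64(0.01967250425150301), np.float64(0.10471204480446608), np.float64(0.02165875511359351)]
yaw -0.2671761734867563 0.1426112736375979
origin [0.4687 0.3247] [0.4662 0.3254]
shift cm [23.75  0.46 -0.15]
turn deg [-1.78  0.    0.01]
```

>>> drive_tool:
  plan:
    - [[4,0.1,0,-0.4,0,0,0.6],[4,0.1,0,-0.4,0,0,0.6],[4,0.1,0,-0.4,0,0,0.6],[4,0.1,0,-0.4,0,0,0.6],[4,0.1,0,-0.2,0,0,0.6]]

```text
clock: 2.28
tcp_pos: [0.4899, 0.3196, 0.0305]
orientation: [0.701, 0.094, 0.7, -0.094]
wrist_force: [0.6, 0.4, -0.1]
finger_gap: 0.0515
```

>>> drive_tool:
  plan:
    - [[1,0,0,0,0,0,0.6],[1,0,0,0,0,0,0.6],[0.5,0,0,0,0,0,0.6],[0.2,0,0,0,0,0,0.6],[0,0,0,0,0,0,0.6]]

```text
clock: 2.7
tcp_pos: [0.4912, 0.3212, 0.0061]
orientation: [0.702, 0.094, 0.7, -0.093]
wrist_force: [-0.5, -0.0, 0.2]
finger_gap: 0.0512
```

>>> drive_tool:
  plan:
    - [[0.3,0,0,0,0,0,0.4],[0,0,0,0,0,0,0.2],[0,0,0,0,0,0,0.1],[0,0,0,0,0,0,0],[0,0,0,0,0,0,0]]
  squeeze: 80

```text
clock: 3.12
tcp_pos: [0.4906, 0.3212, 0.0028]
orientation: [0.702, 0.094, 0.7, -0.093]
wrist_force: [-0.9, -0.5, 5.6]
finger_gap: 0.0201
```

>>> drive_tool:
  plan:
    - [[0,0,0,0,0,0,0],[0,0,0,0,0,0,0],[-1,0,0,0,0,0,0],[-3,0,0,0,0,0,0],[-4,0,0,0,0,0,0]]

```text
clock: 3.53
tcp_pos: [0.4868, 0.3194, 0.0794]
orientation: [0.699, 0.092, 0.703, -0.095]
wrist_force: [0.9, 0.5, -1.0]
finger_gap: 0.02
```

```bash
python3 - <<'E'
from h import *
im,c,s=snap("wrist","pics/w2.png");print(s["tcp_pos"],s["finger_gap"],s["wrist_force"])
im,c,s=snap("scene","pics/s2.png")
E
```

```text
[0.48683335 0.31944945 0.07937161] 0.020014890091087624 [ 0.8780983   0.53152524 -0.96670474]
```

View pics/w2.png

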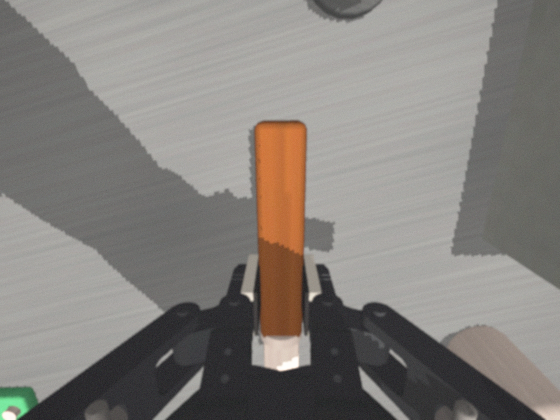

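View pics/s2.png

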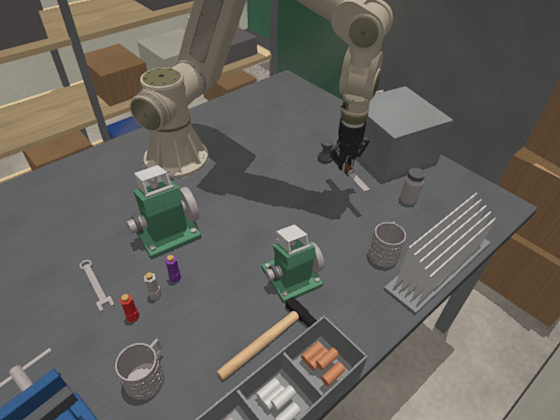

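The bar is held (gap 20 mm): in the wrist view the handle runs (281,122) to (281,335), straight between the pads. I'll work out where its tip is in the tool frame.

```bash
python3 - <<'E'
from h import *
np.set_printoptions(precision=4,suppress=True)
s=env.get_state();c=cam("wrist",s);Rm=q2R(s["orientation"]);print(Rm)
# rear top edge: tool x = 0.0028-0.020 -> intersect ray with that plane
for px in [(281,122),(281,335)]:
    o,d=ray(c,px);o=Rm.T@(o-s["tcp_pos"]);d=Rm.T@d
    k=(-.0172-o[0])/d[0];print(px,o+k*d)
im,cd,s=snap("side","pics/d2.png")
crop("pics/d2.png","pics/c7.png",170,100,290,200,5);crop("pics/s2.png","pics/c8.png",325,145,395,205,8)
E
```

```text
[[ 0.01    0.2619  0.965 ]
 [ 0.0048  0.9651 -0.262 ]
 [-0.9999  0.0073  0.0084]]
(281, 122) [-0.0172  0.0009 -0.0783]
(281, 335) [-0.0172  0.001   0.0286]
```

View pics/c7.png

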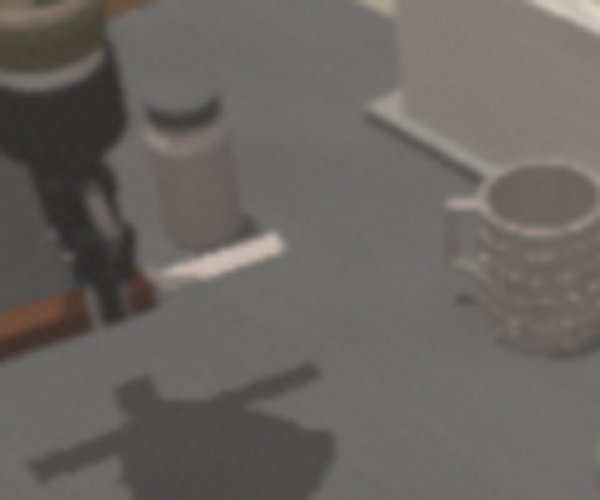

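View pics/c8.png

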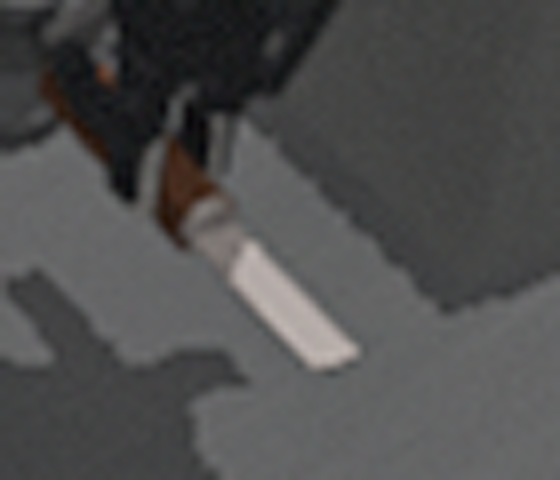

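```bash
python3 - <<'E'
from h import *
np.set_printoptions(precision=4,suppress=True)
s=env.get_state();Rm=q2R(s["orientation"])
t=tri([(cam("scene"),(366.6,189.8)),(cam("side"),(226.2,148.4))]);print(t,s["tcp_pos"],Rm.T@(t-s["tcp_pos"]))
tp=np.array([-.0072,.0009,.1155]);w=Rm@tp+s["tcp_pos"]
print(w,proj(cam("scene"),w),proj(cam("side"),w))
E
```

```text
[0.6072 0.2902 0.0978] [0.4925 0.3222 0.0856] [-0.0115 -0.0008  0.1192]
[0.6041 0.2928 0.0935] [365.9185 190.3414] [224.8151 149.2639]
```

```bash
cat >> h.py <<'E'
TP=np.array([-.0072,.0009,.1155])   # bar tip in tool frame
YAW=-.225;T=.38
FO=np.array([.6398,-.0360,.127])
bx=np.array([np.cos(YAW),np.sin(YAW),0]);by=np.array([-np.sin(YAW),np.cos(YAW),0]);bz=np.array([0,0,1.])
U=np.cos(T)*bx+np.sin(T)*bz;V=by;N=-np.sin(T)*bx+np.cos(T)*bz
def F(u,v,n,fo=None): return (FO if fo is None else fo)+(u*U+v*V+n*N)/1000
def Rpitch(p):  # tool with bar pitched up by p, bar along block x
    z=np.cos(p)*bx+np.sin(p)*bz; x=np.sin(p)*bx-np.cos(p)*bz
    return toolR(x,z)
E
python3 - <<'E'
from h import *
np.set_printoptions(precision=4,suppress=True)
Rt=Rpitch(.38)
p=F(-75,120,40)-Rt@TP
print("view",p);need(p,Rt)
p2=F(-75,0,-4.5)-Rt@TP;print("pre",p2,F(-75,0,-4.5))
print("tab front",F(-48,0,0),"nip",F(0,0,27))
E
```

```text
view [0.4821 0.1223 0.0868]
shift cm [ -0.2  -19.57   4.23]
turn deg [ -2.33 -21.41   0.15]
pre [0.4714 0.0016 0.0455] [ 0.5735 -0.0208  0.095 ]
tab front [ 0.5963 -0.0261  0.1092] nip [ 0.63   -0.0338  0.1521]
```

>>> drive_tool:
  plan:
    - [[-2,-3.5,0.5,-0.5,-3.5,0,0],[-2,-3.5,0.5,-0.5,-3.5,0,0],[-1,-3.5,0.5,-0.5,-3.5,0,0],[0,-3.5,0.5,-0.5,-3.5,0,0],[0,-3.5,0.5,-0.3,-2,0,0]]

```text
clock: 4.1
tcp_pos: [0.4665, 0.1445, 0.1339]
orientation: [0.794, 0.064, 0.598, -0.091]
wrist_force: [0.4, -0.0, -1.4]
finger_gap: 0.0197
```

>>> drive_tool:
  plan:
    - [[0,-1,0,0,0,0,0],[0,0,0,0,0,0,0],[0,0,0,0,0,0,0],[0,0,0,0,0,0,0],[0,0,0,0,0,0,0]]

```text
clock: 4.52
tcp_pos: [0.4669, 0.1369, 0.1345]
orientation: [0.793, 0.065, 0.598, -0.091]
wrist_force: [0.9, 0.6, -1.0]
finger_gap: 0.0202
```

```bash
python3 - <<'E'
from h import *
im,c,s=snap("wrist","pics/w3.png");print(s["clock"],s["tcp_pos"],s["finger_gap"],s["wrist_force"])
E
```

```text
4.5167 [0.46693227 0.13691247 0.13451641] 0.020175743194802268 [ 0.88038495  0.56738561 -1.03078375]
```

View pics/w3.png

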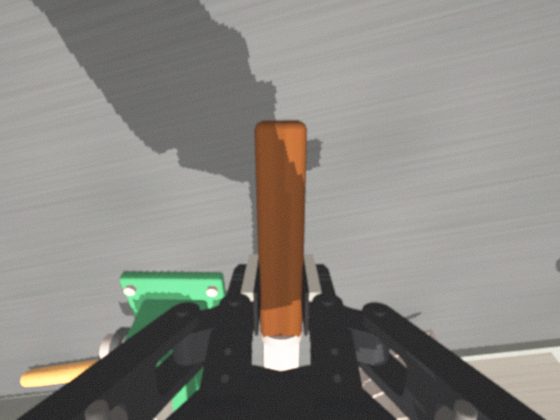

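```bash
python3 - <<'E'
from h import *
np.set_printoptions(precision=4,suppress=True)
crop("pics/w3.png","pics/c9.png",100,255,250,345,5)
s=env.get_state();c=cam("wrist",s)
for z in (0,.008,.012):
    a,b=onz(c,(121.5,271.5),z),onz(c,(222.5,272.5),z);d=a-b
    print(z,a,b,np.linalg.norm(d),"xyaw",np.arctan2(-d[0],d[1]) if d[1]>0 else np.arctan2(d[0],-d[1]), "ctr",(a+b)/2+.065*bx)
E
```

```text
0 [ 0.5675 -0.0813  0.    ] [0.5955 0.0363 0.    ] 0.1209094047352723 xyaw -0.23383883199785233 ctr [ 0.6448 -0.037   0.    ]
0.008 [ 0.5605 -0.0734  0.008 ] [0.5876 0.0404 0.008 ] 0.11702137168921312 xyaw -0.23383883199785294 ctr [ 0.6374 -0.031   0.008 ]
0.012 [ 0.557  -0.0694  0.012 ] [0.5836 0.0425 0.012 ] 0.11507735516618353 xyaw -0.23383883199785274 ctr [ 0.6336 -0.028   0.012 ]
```

View pics/c9.png

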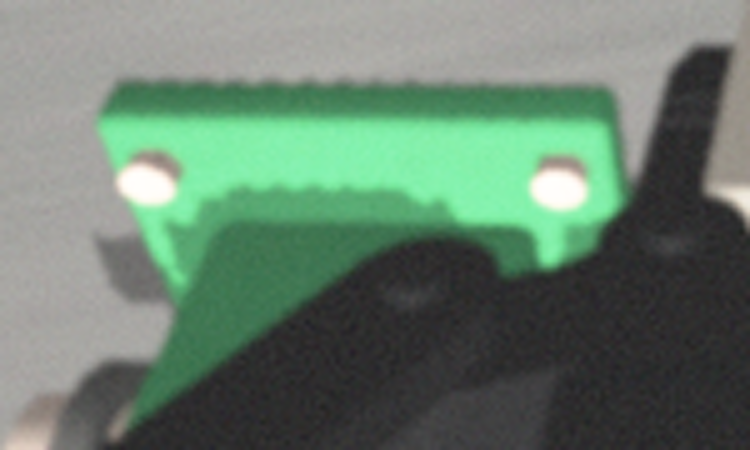

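```bash
sed -i 's/^YAW=.*/YAW=-.23;T=.38/' h.py; python3 - <<'E'
from h import *
np.set_printoptions(precision=4,suppress=True)
Rt=Rpitch(.28)
p2=F(-75,0,-4.5)-Rt@TP;print("pre",p2,F(-75,0,-4.5));need(p2,Rt)
E
```

```text
pre [0.4673 0.0035 0.0562] [ 0.5736 -0.0205  0.095 ]
shift cm [  8.42 -12.96   0.72]
turn deg [ 0.4  -0.06  0.21]
```

>>> drive_tool:
  plan:
    - [[1.7,-2.6,0.1,0,0,0,0],[1.7,-2.6,0.1,0,0,0,0],[1.7,-2.6,0.1,0,0,0,0],[1.7,-2.6,0.1,0,0,0,0],[1.6,-2.6,0.2,0,0,0,0]]

```text
clock: 4.98
tcp_pos: [0.4653, 0.0021, 0.0553]
orientation: [0.793, 0.065, 0.598, -0.091]
wrist_force: [0.1, 0.7, -0.4]
finger_gap: 0.0201
```

>>> drive_tool:
  plan:
    - [[0,0,0,0,0,0,0],[0,0,0,0,0,0,0],[0,0,0,0,0,0,0],[0,0,0,0,0,0,0],[0,0,0,0,0,0,0]]

```text
clock: 5.4
tcp_pos: [0.466, 0.0034, 0.0569]
orientation: [0.794, 0.065, 0.598, -0.091]
wrist_force: [1.1, 0.4, -0.8]
finger_gap: 0.02
```

```bash
python3 - <<'E'
from h import *
np.set_printoptions(precision=4,suppress=True)
im,c,s=snap("side","pics/d3.png");im,c,s=snap("scene","pics/s3.png")
crop("pics/d3.png","pics/c10.png",260,150,350,250,6);crop("pics/s3.png","pics/c11.png",230,200,330,300,5)
Rt=Rpitch(.28);need(F(-75,0,-4.5)-Rt@TP,Rt)
w=q2R(s["orientation"])@TP+s["tcp_pos"];print(w)
for n in("side","scene"): print(n,proj(cam(n),w),"tabfront",proj(cam(n),F(-48,22,0)),proj(cam(n),F(-48,-22,0)))
E
```

```text
shift cm [0.1  0.06 0.13]
turn deg [0.43 0.02 0.2 ]
[ 0.5724 -0.0197  0.0958]
side [290.3781 202.1691] tabfront [293.7747 190.4013] [303.0631 199.8935]
scene [279.5351 234.3354] tabfront [291.4458 234.418 ] [276.5182 240.1793]
```

View pics/c10.png

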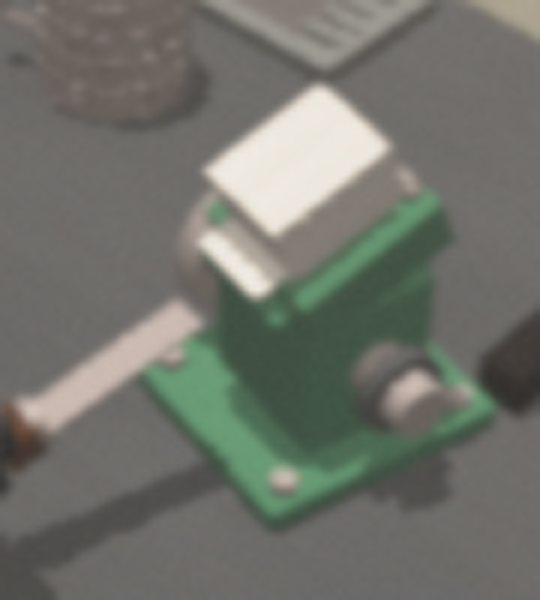

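View pics/c11.png

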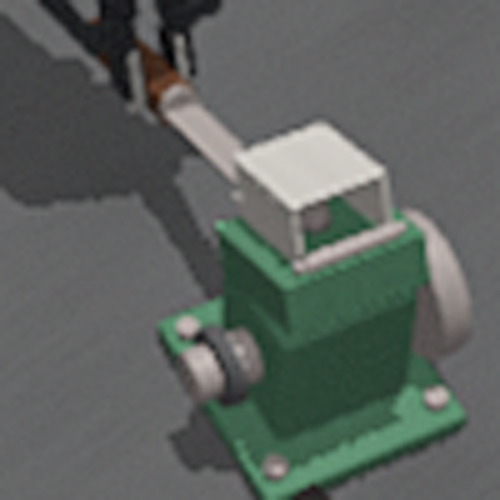

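```bash
python3 - <<'E'
from h import *
np.set_printoptions(precision=2,suppress=True)
crop("pics/d3.png","pics/c12.png",280,180,320,215,16)
D=cam("side")
for fo in ([.6398,-.036,.127],[.6398,-.036,.123],[.6445,-.0365,.125]):
    fo=np.array(fo);print([((proj(D,F(u,v,n,fo))-[280,180])*16).round().tolist() for u,v,n in[(-48,22,4),(-48,-22,4),(-48,-22,0),(-48,30,-9),(-48,-30,-9),(-30,-26,33),(-30,26,33)]])
s=env.get_state();Rm=q2R(s["orientation"])
print([((proj(D,Rm@(TP+d)+s["tcp_pos"])-[280,180])*16).round() for d in ([-.0015,.01,0],[-.0015,-.01,0],[.0015,.01,0])])
E
```

```text
[[213.0, 153.0], [362.0, 305.0], [369.0, 318.0], [210.0, 169.0], [412.0, 376.0], [413.0, 151.0], [232.0, -27.0]]
[[213.0, 171.0], [361.0, 323.0], [368.0, 336.0], [210.0, 187.0], [411.0, 394.0], [412.0, 170.0], [232.0, -8.0]]
[[235.0, 150.0], [384.0, 301.0], [390.0, 314.0], [231.0, 166.0], [433.0, 372.0], [435.0, 148.0], [254.0, -30.0]]
[array([131., 316.]), array([197., 386.]), array([135., 327.])]
```

View pics/c12.png

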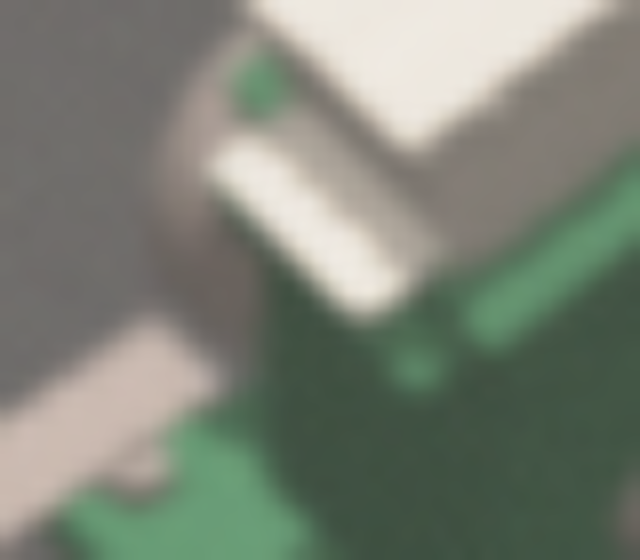

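>>> drive_tool:
  plan:
    - [[0.2,0,0,0,0,0,0],[-0.06,0,0.6,0,0,0,0],[-0.06,0,0.6,0,0,0,0],[-0.06,0,0.6,0,0,0,0],[-0.06,0,0.6,0,0,0,0]]

```text
clock: 5.92
tcp_pos: [0.4887, -0.003, 0.0638]
orientation: [0.794, 0.066, 0.598, -0.092]
wrist_force: [0.5, -0.2, -0.9]
finger_gap: 0.0201
```

>>> drive_tool:
  plan:
    - [[-0.03,0,0.3,0,0,0,0],[-0.03,0,0.3,0,0,0,0],[-0.03,0,0.3,0,0,0,0],[0,0,0,0,0,0,0],[0,0,0,0,0,0,0]]

```text
clock: 6.33
tcp_pos: [0.4957, -0.0047, 0.0665]
orientation: [0.793, 0.066, 0.598, -0.092]
wrist_force: [0.0, -0.1, -1.8]
finger_gap: 0.0202
```

```bash
python3 - <<'E'
from h import *
np.set_printoptions(precision=4,suppress=True)
im,c,s=snap("side","pics/d4.png")
crop("pics/d4.png","pics/c13.png",270,170,320,215,14)
w=q2R(s["orientation"])@TP+s["tcp_pos"]-FO;print("tip uvn",w@U*1e3,w@V*1e3,w@N*1e3,s["wrist_force"])
E
```

```text
tip uvn -43.745415635041965 -0.7743533782010938 -5.9893186528548314 [ 0.0017 -0.0968 -1.8184]
```

View pics/c13.png

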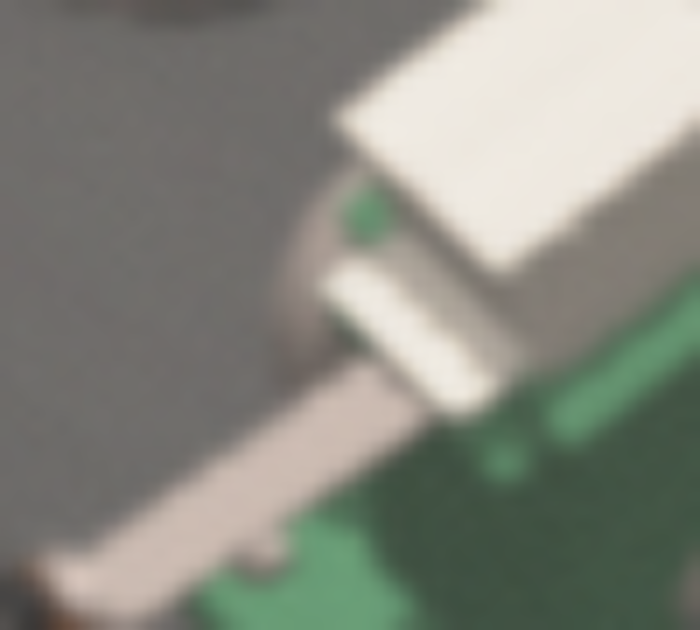

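The blade goes behind the tab's edge at about (395,380) of the crop with no contact force, so it is in the gap. I'll go in a little deeper.

>>> drive_tool:
  plan:
    - [[-0.03,0,0.2,0,0,0,0],[-0.03,0,0.2,0,0,0,0],[-0.02,0,0.1,0,0,0,0],[0,0,0,0,0,0,0],[0,0,0,0,0,0,0]]

```text
clock: 6.8
tcp_pos: [0.4985, -0.0053, 0.0677]
orientation: [0.792, 0.066, 0.6, -0.091]
wrist_force: [-6.2, 1.8, -1.8]
finger_gap: 0.0201
```

```bash
cat >>h.py <<'E'
H=lambda fo=None:F(36,0,3,fo)
def tipinfo(pr=True):
    s=env.get_state();w=q2R(s["orientation"])@TP+s["tcp_pos"];f=w-FO;h=w-F(36,0,3)
    r=np.hypot(h@U,h@N)*1e3;th=np.arctan2(h@N,-(h@U))
    print("tip uvn",np.round([f@U*1e3,f@V*1e3,f@N*1e3],1),"r",round(r,1),"theta",round(th,3),"F",np.round(s["wrist_force"],1),"t",round(s["clock"],2));return s
def arc(ths,rs,pitch=.28):
    "tool-frame shifts (cm) tip must make to follow arc about hinge, fixed tool orientation"
    s=env.get_state();Rm=q2R(s["orientation"]);w=Rm@TP+s["tcp_pos"]
    for th,r in zip(ths,rs):
        q=F(36,0,3)+r/1000*(-np.cos(th)*U+np.sin(th)*N);d=Rm.T@(q-w)*100;print(round(th,2),np.round(d,2));w=q
E
python3 - <<'E'
from h import *
tipinfo()
import numpy as np
th=np.arange(.05,1.96,.1);arc(th,np.linspace(75,72,len(th)))
E
```

```text
tip uvn [-40.6  -0.7  -6.3] r 77.2 theta -0.12 F [-6.2  1.8 -1.8] t 6.8
0.05 [-1.31  0.06  0.04]
0.15 [-0.75 -0.    0.01]
0.25 [-0.74 -0.    0.09]
0.35 [-0.73 -0.    0.16]
0.45 [-0.71 -0.    0.23]
0.55 [-0.68 -0.    0.3 ]
0.65 [-0.64 -0.    0.37]
0.75 [-0.6  -0.01  0.43]
0.85 [-0.56 -0.01  0.49]
0.95 [-0.5  -0.01  0.54]
1.05 [-0.45 -0.01  0.58]
1.15 [-0.39 -0.01  0.62]
1.25 [-0.32 -0.01  0.66]
1.35 [-0.25 -0.01  0.69]
1.45 [-0.18 -0.    0.71]
1.55 [-0.11 -0.    0.72]
1.65 [-0.04 -0.    0.72]
1.75 [ 0.03 -0.    0.72]
1.85 [ 0.11 -0.    0.71]
1.95 [ 0.18 -0.    0.7 ]
```

Contact with the step at the back of the ledge (6 N), so the tip is fully under the tab. I'll update the frame from that contact, back off 3 mm, and lift.

>>> drive_tool:
  plan:
    - [[0,0,-0.3,0,0,0,0],[0,0,0,0,0,0,0],[-0.4,0,0,0,0,0,0],[0,0,0,0,0,0,0],[0,0,0,0,0,0,0]]

```text
clock: 7.22
tcp_pos: [0.4968, -0.0048, 0.0722]
orientation: [0.794, 0.066, 0.598, -0.092]
wrist_force: [-0.5, -0.2, -1.1]
finger_gap: 0.0201
```

```bash
sed -i 's/^bx=/FO=np.array([.6353,-.0349,.1251]);bx=/' h.py; python3 - <<'E'
from h import *
tipinfo()
th=np.arange(.05,1.96,.1);arc(th,np.linspace(73,71,len(th)))
E
```

```text
tip uvn [-35.6  -0.7  -0.9] r 71.7 theta -0.054 F [-0.5 -0.2 -1.1] t 7.22
0.05 [-0.74  0.07 -0.2 ]
0.15 [-0.73 -0.    0.01]
0.25 [-0.72 -0.    0.08]
0.35 [-0.71 -0.    0.15]
0.45 [-0.69 -0.    0.22]
0.55 [-0.66 -0.    0.29]
0.65 [-0.63 -0.    0.36]
0.75 [-0.59 -0.    0.42]
0.85 [-0.55 -0.    0.47]
0.95 [-0.49 -0.01  0.52]
1.05 [-0.44 -0.01  0.57]
1.15 [-0.38 -0.01  0.61]
1.25 [-0.32 -0.    0.64]
1.35 [-0.25 -0.    0.67]
1.45 [-0.18 -0.    0.69]
1.55 [-0.11 -0.    0.71]
1.65 [-0.04 -0.    0.71]
1.75 [ 0.03 -0.    0.71]
1.85 [ 0.1 -0.   0.7]
1.95 [ 0.17 -0.    0.69]
```

>>> drive_tool:
  plan:
    - [[-0.35,0,-0.05,0,0,0,0],[-0.35,0,-0.05,0,0,0,0],[-0.35,0,0,0,0,0,0],[-0.35,0,0.02,0,0,0,0],[-0.35,0,0.03,0,0,0,0]]

```text
clock: 7.63
tcp_pos: [0.4913, -0.0035, 0.089]
orientation: [0.794, 0.066, 0.598, -0.092]
wrist_force: [1.1, -0.3, -2.3]
finger_gap: 0.0203
```

```bash
python3 - <<'E'
from h import *
tipinfo()
snap("side","pics/d5.png");snap("scene","pics/s5.png")
a=cv2.imread("pics/d5.png")[140:240,250:350];b=cv2.imread("pics/s5.png")[200:300,230:330]
cv2.imwrite("pics/c14.png",cv2.resize(np.hstack([a,b]),None,fx=4,fy=4,interpolation=2))
E
```

```text
tip uvn [-34.6  -0.7  16.7] r 71.9 theta 0.192 F [ 1.1 -0.3 -2.3] t 7.63
```

View pics/c14.png

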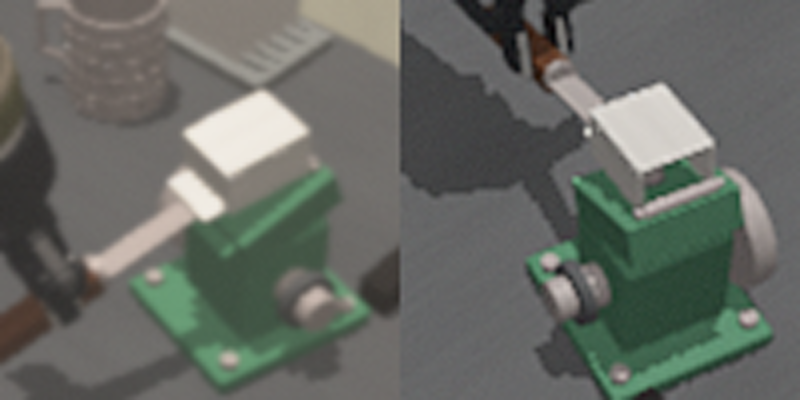

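The cover is lifting, with the blade under the tab at side-crop (190,205). I'll carry on along the arc.

>>> drive_tool:
  plan:
    - [[-0.72,0,0.06,0,0,0,0],[-0.71,0,0.13,0,0,0,0],[-0.7,0,0.2,0,0,0,0],[-0.67,0,0.27,0,0,0,0],[-0.64,0,0.33,0,0,0,0]]

```text
clock: 8.15
tcp_pos: [0.4912, -0.0032, 0.1251]
orientation: [0.793, 0.066, 0.598, -0.092]
wrist_force: [0.4, 0.0, -2.3]
finger_gap: 0.0197
```

>>> drive_tool:
  plan:
    - [[-0.6,0,0.4,0,0,0,0],[-0.56,0,0.46,0,0,0,0],[-0.51,0,0.51,0,0,0,0],[-0.46,0,0.56,0,0,0,0],[-0.4,0,0.6,0,0,0,0]]

```text
clock: 8.57
tcp_pos: [0.5086, -0.0071, 0.1561]
orientation: [0.793, 0.066, 0.598, -0.092]
wrist_force: [-0.3, -0.0, -2.4]
finger_gap: 0.02
```

```bash
python3 - <<'E'
from h import *
tipinfo()
snap("side","pics/d6.png");snap("scene","pics/s6.png")
a=cv2.imread("pics/d6.png")[120:240,250:350];b=cv2.imread("pics/s6.png")[180:300,230:330]
cv2.imwrite("pics/c15.png",cv2.resize(np.hstack([a,b]),None,fx=4,fy=4,interpolation=2))
E
```

```text
tip uvn [ 6.7 -0.2 72.5] r 75.4 theta 1.171 F [-0.3 -0.  -2.4] t 8.57
```

View pics/c15.png

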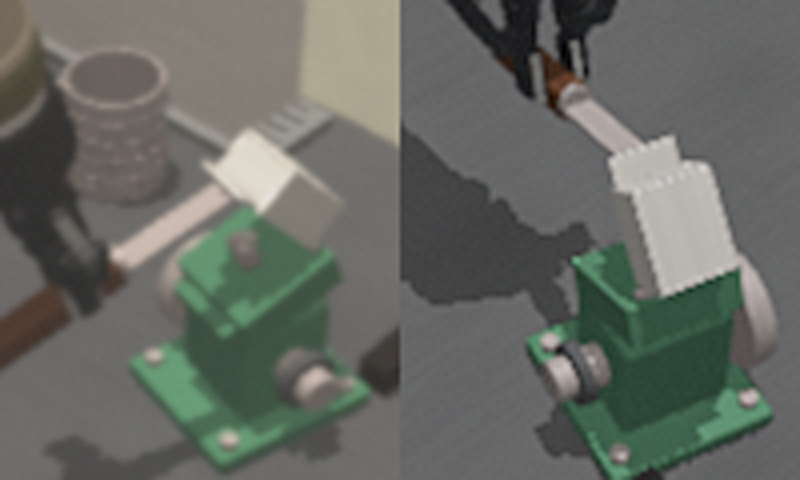

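The cover stands at about 1.1 rad, tip still under the tab (side-crop (228,190)). I'll continue, drawing the tip slightly inwards.

```bash
python3 - <<'E'
from h import *
th=np.arange(1.27,2.0,.1);arc(th,np.linspace(75,70,len(th)))
E
```

```text
1.27 [-0.21  0.01  0.51]
1.37 [-0.19 -0.    0.73]
1.47 [-0.11 -0.    0.73]
1.57 [-0.04 -0.    0.73]
1.67 [ 0.04 -0.    0.73]
1.77 [ 0.11 -0.    0.71]
1.87 [ 0.18 -0.    0.69]
1.97 [ 0.24 -0.    0.66]
```

>>> drive_tool:
  plan:
    - [[-0.22,0,0.6,0,0,0,0],[-0.19,0,0.73,0,0,0,0],[-0.11,0,0.73,0,0,0,0],[-0.04,0,0.73,0,0,0,0],[0.04,0,0.73,0,0,0,0]]

```text
clock: 9.08
tcp_pos: [0.5409, -0.0144, 0.1707]
orientation: [0.794, 0.066, 0.598, -0.092]
wrist_force: [-0.9, -0.1, -0.9]
finger_gap: 0.0202
```

>>> drive_tool:
  plan:
    - [[0.11,0,0.7,0,0,0,0],[0.15,0,0.5,0,0,0,0],[0,0,0,0,0,0,0],[0,0,0,0,0,0,0],[0,0,0,0,0,0,0]]

```text
clock: 9.5
tcp_pos: [0.5515, -0.0168, 0.1707]
orientation: [0.793, 0.066, 0.598, -0.092]
wrist_force: [0.7, -0.6, -1.2]
finger_gap: 0.0201
```

```bash
python3 - <<'E'
from h import *
tipinfo()
snap("side","pics/d7.png");snap("scene","pics/s7.png")
a=cv2.imread("pics/d7.png")[120:240,250:350];b=cv2.imread("pics/s7.png")[180:300,230:330]
cv2.imwrite("pics/c16.png",cv2.resize(np.hstack([a,b]),None,fx=4,fy=4,interpolation=2))
E
```

```text
tip uvn [52.9  0.1 69.6] r 68.7 theta 1.82 F [ 0.7 -0.6 -1.2] t 9.5
```

View pics/c16.png

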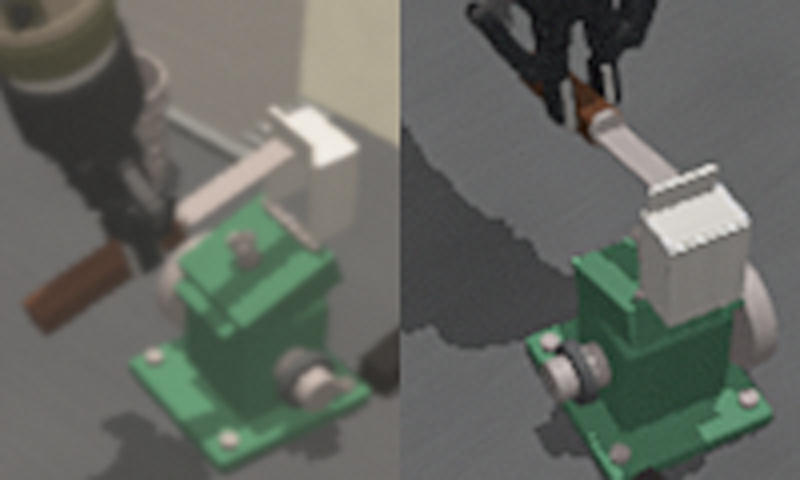

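Now about 1.75–1.8 rad. I'll push a little further for margin.

>>> drive_tool:
  plan:
    - [[0.1,0,0.35,0,0,0,0],[0.1,0,0.35,0,0,0,0],[0.08,0,0.25,0,0,0,0],[0,0,0,0,0,0,0],[0,0,0,0,0,0,0]]

```text
clock: 10.02
tcp_pos: [0.5617, -0.0192, 0.1709]
orientation: [0.793, 0.066, 0.598, -0.092]
wrist_force: [0.3, 0.9, -0.6]
finger_gap: 0.0201
```

>>> drive_tool:
  plan:
    - [[0,0,-1,0,0,0,0],[0,0,-3,0,0,0,0],[-1,0,-3.5,0,0,0,0],[-1,0,-3.5,0,0,0,0],[0,0,-2,0,0,0,0]]

```text
clock: 10.43
tcp_pos: [0.4295, 0.0111, 0.1533]
orientation: [0.792, 0.065, 0.599, -0.091]
wrist_force: [0.5, 0.1, -1.9]
finger_gap: 0.0196
```

```bash
python3 - <<'E'
from h import *
tipinfo()
snap("side","pics/d8.png");snap("scene","pics/s8.png")
a=cv2.imread("pics/d8.png")[120:240,250:350];b=cv2.imread("pics/s8.png")[180:300,230:330]
cv2.imwrite("pics/c17.png",cv2.resize(np.hstack([a,b]),None,fx=4,fy=4,interpolation=2))
E
```

```text
tip uvn [-69.7  -0.5  99.5] r 143.2 theta 0.74 F [ 0.5  0.1 -1.9] t 10.43
```

View pics/c17.png

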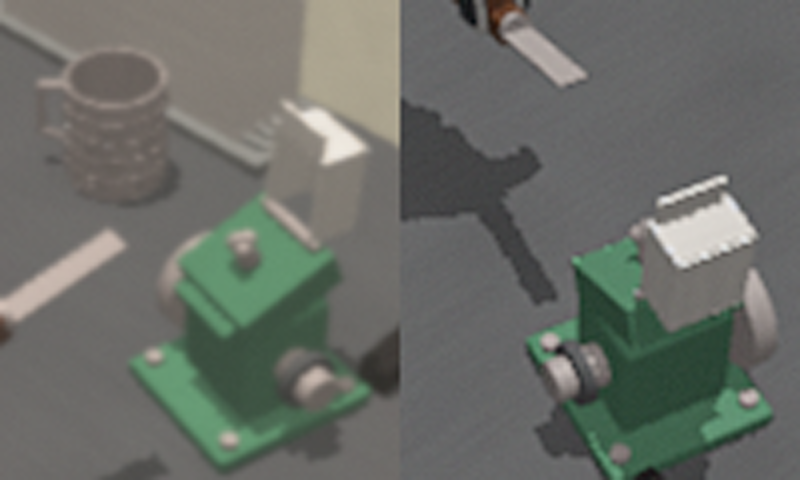

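View pics/s8.png

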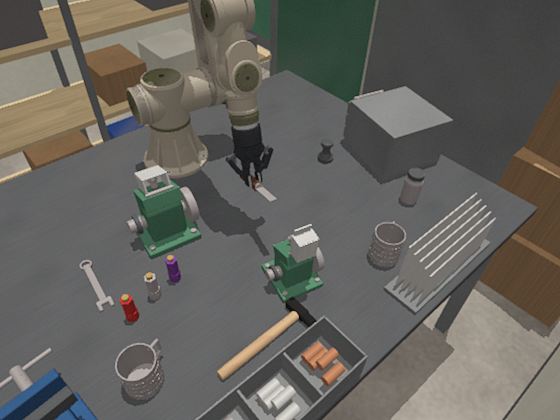

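The cover stays open well past square, tab up at side-crop (290,105), and the nipple shows at (243,245). Next, the bar goes down on the free bench around (0.45, 0.17).

```bash
python3 - <<'E'
from h import *
need((.45,.17,.15),toolR((0,0,-1),bx))
E
```

```text
shift cm [-0.27 15.95 -1.47]
turn deg [ 0.35 15.74  0.29]
```

>>> drive_tool:
  plan:
    - [[0,3.2,0,0,4,0,0],[0,3.2,0,0,4,0,0],[0,3.2,0,0.2,4,0.2,0],[0,3.2,0,0.2,3.7,0.1,0],[0,3.2,0,0,0,0,0]]

```text
clock: 10.95
tcp_pos: [0.4735, 0.1671, 0.1536]
orientation: [0.704, 0.082, 0.701, -0.083]
wrist_force: [1.2, -0.7, -1.9]
finger_gap: 0.0201
```

>>> drive_tool:
  plan:
    - [[3,0,0,0,0,0,0],[3,0,0,0,0,0,0],[3,0,0,0,0,0,0],[0,0,0,0,0,0,0],[0,0,0,0,0,0,0]]

```text
clock: 11.37
tcp_pos: [0.4696, 0.1656, 0.0626]
orientation: [0.703, 0.081, 0.702, -0.082]
wrist_force: [0.0, -0.1, -0.4]
finger_gap: 0.0202
```

```bash
python3 - <<'E'
from h import *
s=env.get_state();print(s["tcp_pos"]);need((s["tcp_pos"][0],s["tcp_pos"][1],.003),toolR((0,0,-1),bx))
E
```

```text
[0.46957877 0.16558632 0.06262285]
shift cm [ 5.96  0.01 -0.01]
turn deg [-0.12  0.11  0.08]
```

>>> drive_tool:
  plan:
    - [[2.5,0,0,0,0,0,0],[2,0,0,0,0,0,0],[0.7,0,0,0,0,0,0],[0.4,0,0,0,0,0,0],[0.2,0,0,0,0,0,0]]

```text
clock: 11.78
tcp_pos: [0.4722, 0.1658, 0.0069]
orientation: [0.705, 0.082, 0.7, -0.082]
wrist_force: [-0.5, -0.4, -1.4]
finger_gap: 0.0201
```

>>> drive_tool:
  plan:
    - [[0.2,0,0,0,0,0,0],[0,0,0,0,0,0,0],[0,0,0,0,0,0,0.3],[0,0,0,0,0,0,0.5],[0,0,0,0,0,0,0.5]]

```text
clock: 12.2
tcp_pos: [0.4717, 0.1658, 0.0044]
orientation: [0.705, 0.082, 0.7, -0.082]
wrist_force: [1.2, 0.4, 0.9]
finger_gap: 0.0428
```

>>> drive_tool:
  plan:
    - [[0,0,0,0,0,0,0.5],[-1.5,0,0,0,0,0,0.5],[-4,0,0,0,0,0,0.5],[-4,0,0,0,0,0,0.5],[-4,0,0,0,0,0,0.5]]

```text
clock: 12.62
tcp_pos: [0.4696, 0.1657, 0.14]
orientation: [0.704, 0.082, 0.701, -0.082]
wrist_force: [1.1, 0.2, -0.1]
finger_gap: 0.0425
```

>>> drive_tool:
  plan:
    - [[-4,0,-0.5,0,0,0,0.5],[-4,0,-0.5,0,0,0,0.5],[0,-4,0,0,0,0,0.5],[0,-4,0,0,0,0,0.5],[0,-4,0,0,0,0,0.5]]

```text
clock: 13.03
tcp_pos: [0.4327, 0.051, 0.2199]
orientation: [0.705, 0.081, 0.7, -0.081]
wrist_force: [0.6, -0.9, -0.2]
finger_gap: 0.0427
```

```bash
python3 - <<'E'
from h import *
s=env.get_state();print(s["tcp_pos"],s["joint_pos"])
snap("scene","pics/s9.png")
S,D=cam("scene"),cam("side")
f=lambda x,y,x0,y0,k:(x/k+x0,y/k+y0)
for n,a,b in (("purple",(210,295),(411,98)),("red",(75,412),(609,192)),("steel",(148,347),(501,143))):
    print(n,tri([(S,f(*a,100,160,3)),(D,f(*b,200,260,3))]))
E
```

```text
[0.43274279 0.0509512  0.2199283 ] [-6.67863960e-02  4.15792147e-02 -3.14495912e-01  1.20648220e+00
 -9.41185698e-04  1.62308312e-01]
purple [ 0.44737152 -0.27903074  0.08385428]
red [ 0.48180149 -0.42028261  0.08535754]
steel [ 0.46230906 -0.34631528  0.08440031]
```

View pics/s9.png

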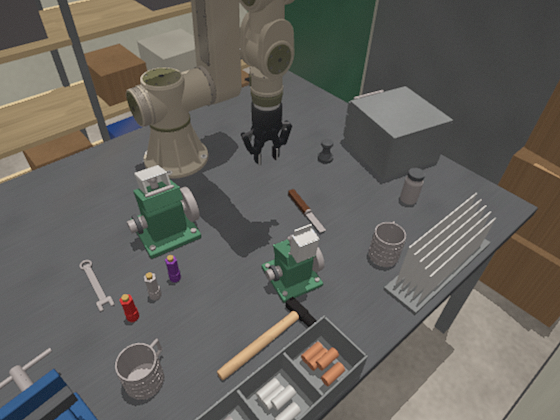

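The bar lies flat on the bench at scene (305,210). The coupler is the steel one at scene (152,285): purple is 70 mm to one side, red 76 mm to the other, and those colours are ruled out. I'll go over it for a close look.

```bash
python3 - <<'E'
from h import *
need((.455,-.347,.25))
E
```

```text
shift cm [ -2.83 -37.54  11.53]
```

>>> drive_tool:
  plan:
    - [[-1,-3,2,0,0,0,0.5],[-1,-3,2,0,0,0,0.5],[-1,-3.3,2,0,0,0,0.5],[0,-3.5,1.5,0,0,0,0.5],[0,-3.8,1,0,0,0,0.5]]

```text
clock: 13.5
tcp_pos: [0.4782, -0.1315, 0.2499]
orientation: [0.705, 0.081, 0.7, -0.082]
wrist_force: [1.1, 1.2, 0.1]
finger_gap: 0.0426
```

>>> drive_tool:
  plan:
    - [[0,-3.9,0.6,0,0,0,0.5],[0,-3.9,0.6,0,0,0,0.5],[0,-3.9,0.6,0,0,0,0.5],[0,-3.9,0.6,0,0,0,0.5],[0,-3.9,0.6,0,0,0,0.5]]

```text
clock: 13.92
tcp_pos: [0.4607, -0.3281, 0.2493]
orientation: [0.704, 0.082, 0.7, -0.082]
wrist_force: [0.7, -0.7, 1.0]
finger_gap: 0.0426
```

>>> drive_tool:
  plan:
    - [[0,-1.4,0,0,0,0,0.5],[0,0,0,0,0,0,0.5],[0,0,0,0,0,0,0.5],[0,0,0,0,0,0,0.5],[0,0,0,0,0,0,0.5]]

```text
clock: 14.33
tcp_pos: [0.4583, -0.3384, 0.2494]
orientation: [0.704, 0.081, 0.701, -0.081]
wrist_force: [-0.4, 0.6, 0.0]
finger_gap: 0.0425
```

```bash
python3 - <<'E'
from h import *
im,c,s=snap("wrist","pics/w4.png");print(s["tcp_pos"],s["joint_pos"]);
im,c,s=snap("scene","pics/s10.png")
E
```

```text
[ 0.45830082 -0.33837465  0.2494082 ] [-0.77855224  0.29491193  0.06493329  1.33672264  0.00313828 -0.54797885]
```

View pics/w4.png

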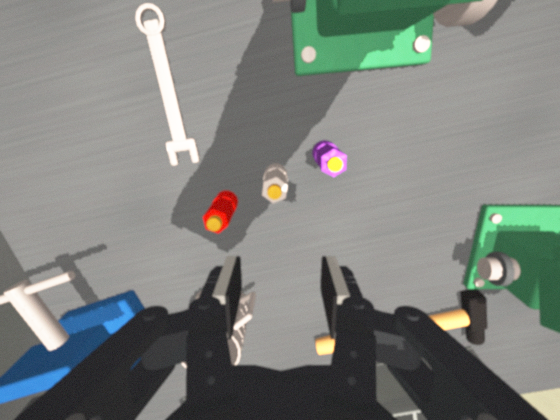

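The wrist view shows the steel coupler at (275,185) with a brass-coloured plug, purple at (330,158), red at (218,212), and the wrench at (170,90).

```bash
python3 - <<'E'
from h import *
np.set_printoptions(precision=4,suppress=True)
crop("pics/w4.png","pics/c18.png",250,155,300,205,12)
c=cam("wrist")
print("top",onz(c,(275,191),.088),onz(c,(333,164),.088),onz(c,(214,223),.088))
E
```

```text
top [ 0.4593 -0.3438  0.088 ] [ 0.4449 -0.2791  0.088 ] [ 0.4795 -0.4175  0.088 ]
```

View pics/c18.png

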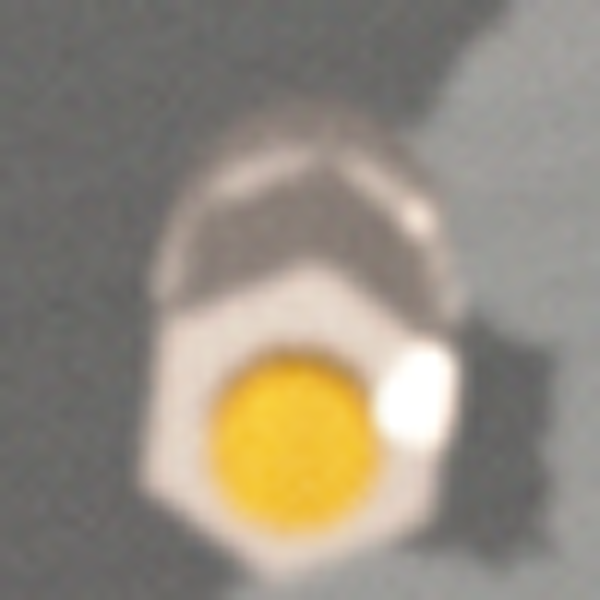

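```bash
python3 - <<'E'
from h import *
np.set_printoptions(precision=4,suppress=True)
c=cam("wrist");s=env.get_state()
a=onz(c,(275,190.2),.078);b=onz(c,(274.6,191.7),.088);print(a,b)
Rm=q2R(s["orientation"]);Rt=Rm@R.from_rotvec([np.radians(7),0,0]).as_matrix()
p=np.r_[((a+b)/2)[:2],.036]
print("after turn shift cm",Rt.T@(p-s["tcp_pos"])*100, "tilt fix",np.degrees(R.from_matrix(Rt.T@toolR((0,0,-1),Rt[:,2])).as_rotvec()))
E
```

```text
[ 0.4612 -0.3444  0.078 ] [ 0.46   -0.3444  0.088 ]
after turn shift cm [21.3606 -0.4999  0.2827] tilt fix [ 0.0001  0.3148 -0.0463]
```

>>> drive_tool:
  plan:
    - [[0,0,0,7,0,0,0.6],[3,-0.5,0.3,0,0.3,0,0.6],[3,0,0,0,0,0,0.6],[3,0,0,0,0,0,0.6],[0,0,0,0,0,0,0.6]]

```text
clock: 14.85
tcp_pos: [0.4569, -0.3418, 0.1536]
orientation: [0.693, 0.126, 0.699, -0.122]
wrist_force: [-0.7, 1.7, -0.6]
finger_gap: 0.051
```

>>> drive_tool:
  plan:
    - [[0,0,0,0,0,0,0.6],[0,0,0,0,0,0,0.6],[0,0,0,0,0,0,0.6],[0,0,0,0,0,0,0.6],[0,0,0,0,0,0,0.6]]

```text
clock: 15.27
tcp_pos: [0.4601, -0.3463, 0.161]
orientation: [0.697, 0.124, 0.695, -0.125]
wrist_force: [-0.6, 0.0, 0.3]
finger_gap: 0.0512
```

```bash
python3 - <<'E'
from h import *
np.set_printoptions(precision=4,suppress=True)
im,c,s=snap("wrist","pics/w5.png");print(s["tcp_pos"])
crop("pics/w5.png","pics/c19.png",200,120,360,320,4)
E
```

```text
[ 0.4601 -0.3463  0.161 ]
```

View pics/c19.png

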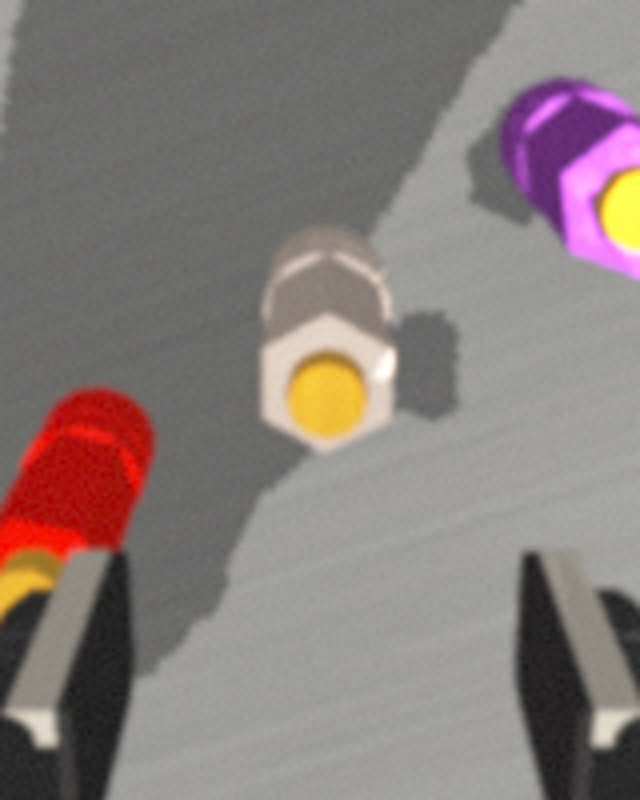

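The steel coupler's hex flats now line up with the jaws (vertical flats at crop columns 262 and 393, plug at (327,395)). I'll fine-check the centre and then descend.

```bash
python3 - <<'E'
from h import *
np.set_printoptions(precision=4,suppress=True)
c=cam("wrist");s=env.get_state()
a=onz(c,(281.6,218.6),.088);b=onz(c,(281.7,215.8),.078);print(a,b)
need((*((a+b)/2)[:2],.036),toolR((0,0,-1),q2R(s["orientation"])[:,2]))
E
```

```text
[ 0.4587 -0.3441  0.088 ] [ 0.4601 -0.3445  0.078 ]
shift cm [12.46  0.16 -0.14]
turn deg [-0.    0.12  0.01]
```

>>> drive_tool:
  plan:
    - [[3,0.1,-0.1,0,0,0,0.6],[3,0,0,0,0,0,0.6],[3,0,0,0,0,0,0.6],[2,0,0,0,0,0,0.6],[1,0,0,0,0,0,0.6]]

```text
clock: 15.73
tcp_pos: [0.4574, -0.343, 0.0367]
orientation: [0.695, 0.126, 0.697, -0.124]
wrist_force: [-1.4, -1.1, 0.4]
finger_gap: 0.0512
```

>>> drive_tool:
  plan:
    - [[0.3,0,0,0,0,0,0.6],[0,0,0,0,0,0,0.5],[0,0,0,0,0,0,0.4],[0,0,0,0,0,0,0.3],[0,0,0,0,0,0,0.2]]

```text
clock: 16.15
tcp_pos: [0.4598, -0.3454, 0.0382]
orientation: [0.697, 0.124, 0.695, -0.125]
wrist_force: [-0.7, -0.7, 3.0]
finger_gap: 0.0251
```

>>> drive_tool:
  plan:
    - [[0,0,0,0,0,0,0.1],[0,0,0,0,0,0,0],[0,0,0,0,0,0,0],[0,0,0,0,0,0,0],[0,0,0,0,0,0,0]]
  squeeze: 100

```text
clock: 16.57
tcp_pos: [0.4599, -0.3454, 0.0382]
orientation: [0.697, 0.124, 0.695, -0.125]
wrist_force: [-1.2, 0.5, 5.8]
finger_gap: 0.0249
```

>>> drive_tool:
  plan:
    - [[-1,0,0,0,0,0,0],[-3,0,0,0,0,0,0],[-4,0,0,0,0,0,0],[-4,0,0,0,0,0,0],[-4,0,0,0,0,0,0]]

```text
clock: 16.98
tcp_pos: [0.458, -0.3435, 0.1981]
orientation: [0.696, 0.125, 0.696, -0.124]
wrist_force: [0.3, -0.7, -1.5]
finger_gap: 0.0246
```

>>> drive_tool:
  plan:
    - [[-3,0,0,0,0,0,0],[-3,0,0,0,0,0,0],[0,0,0,0,0,0,0],[0,0,0,0,0,0,0],[0,0,0,0,0,0,0]]

```text
clock: 17.4
tcp_pos: [0.4583, -0.3439, 0.2556]
orientation: [0.696, 0.125, 0.696, -0.124]
wrist_force: [-0.9, 0.4, -3.8]
finger_gap: 0.0247
```

```bash
cat >>h.py <<'E'
CM=np.array([.0382,0,-.0007])
RC=toolR(-N,U)   # tool for mating
E
python3 - <<'E'
from h import *
s=env.get_state();print(s["tcp_pos"],s["finger_gap"])
p=F(0,90,80)-RC@CM;print(p);need(p,RC)
snap("wrist","pics/w6.png")
E
```

```text
[ 0.45831549 -0.34390226  0.25563871] 0.024697348333343458
[0.61376266 0.06257695 0.2351278 ]
shift cm [ 2.11 43.51  0.48]
turn deg [ -7.05 -21.8    1.27]
```

View pics/w6.png

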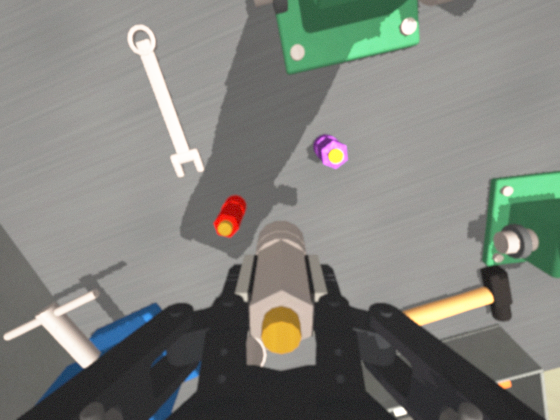

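```bash
python3 - <<'E'
from h import *
p=F(-10,-95,80)-RC@CM;print(p);need(p,RC)
E
```

```text
[ 0.56254473 -0.11543419  0.2314186 ]
shift cm [ 2.38 25.02  1.9 ]
turn deg [ -7.07 -21.89   1.23]
```

>>> drive_tool:
  plan:
    - [[0,4,0,-1.8,-5.5,0.3,0],[0,4,0,-1.8,-5.5,0.3,0],[0,4,0,-1.8,-5.5,0.3,0],[0,4,0,-1.7,-5.4,0.3,0],[0,4,0,0,0,0,0]]

```text
clock: 17.87
tcp_pos: [0.5091, -0.1481, 0.2492]
orientation: [0.821, 0.065, 0.56, -0.094]
wrist_force: [-1.4, 1.2, -4.3]
finger_gap: 0.0249
```

>>> drive_tool:
  plan:
    - [[0,0,0,0,0,0,0],[0,0,0,0,0,0,0],[0,0,0,0,0,0,0],[0,0,0,0,0,0,0],[0,0,0,0,0,0,0]]

```text
clock: 18.28
tcp_pos: [0.5162, -0.1545, 0.2563]
orientation: [0.823, 0.064, 0.556, -0.096]
wrist_force: [-0.4, -0.5, -2.8]
finger_gap: 0.025
```

```bash
python3 - <<'E'
from h import *
p=F(-10,-95,80)-RC@CM;s=env.get_state();print(s["tcp_pos"],p);need(p,RC)
E
```

```text
[ 0.51622423 -0.15452084  0.25628323] [ 0.56254473 -0.11543419  0.2314186 ]
shift cm [3.64 4.87 2.43]
turn deg [-0.04  0.1   0.14]
```

```bash
python3 - <<'E'
from h import *
im,c,s=snap("wrist","pics/w7.png");print(s["tcp_pos"])
print("pred tip",proj(c,F(0,0,27)),"foot",proj(c,F(0,0,0)))
E
```

```text
[ 0.51622423 -0.15452084  0.25628323]
pred tip [425.88216456 231.64828409] foot [414.34121719 221.51263604]
```

View pics/w7.png

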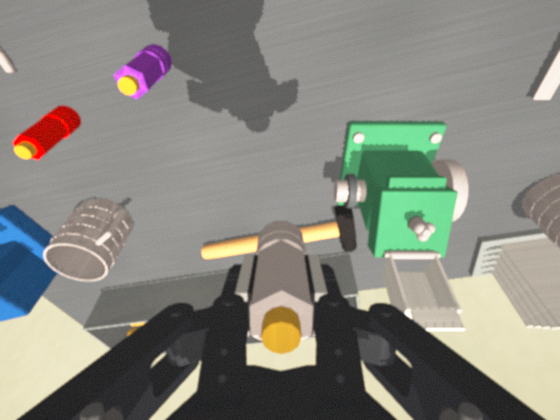

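>>> drive_tool:
  plan:
    - [[1,1,0.5,0,0,0,0],[1,1,0.5,0,0,0,0],[0.5,0,0.5,0,0,0,0],[0,0,0,0,0,0,0],[0,0,0,0,0,0,0]]

```text
clock: 18.75
tcp_pos: [0.5433, -0.1398, 0.2387]
orientation: [0.823, 0.064, 0.557, -0.096]
wrist_force: [0.8, 0.3, -3.3]
finger_gap: 0.0248
```

```bash
python3 - <<'E'
from h import *
im,c,s=snap("wrist","pics/w8.png");print(s["tcp_pos"])
print("pred tip",proj(c,F(0,0,27)),"foot",proj(c,F(0,0,0)))
E
```

```text
[ 0.54325991 -0.13978723  0.23866427]
pred tip [418.13915941 227.7729102 ] foot [406.14949837 217.00069669]
```

View pics/w8.png

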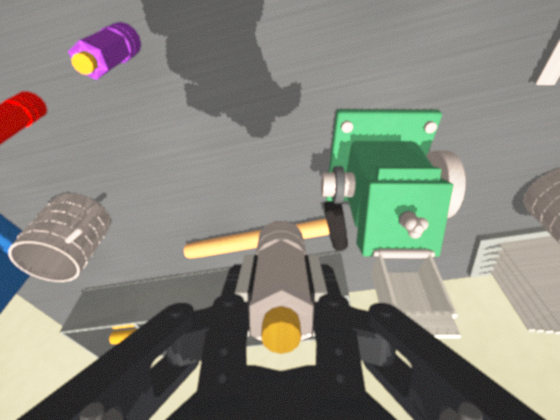

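The wrist view shows the open cover beyond the far edge of the face, and the nipple from its foot at (409,218) to its tip at (420,231). I'll refine this.

```bash
python3 - <<'E'
from h import *
crop("pics/w8.png","pics/c20.png",350,160,460,270,5.4)
c=cam("wrist")
k=lambda p:((p-[350,160])*5.4).round().tolist()
for u,v,n in [(0,0,27),(0,0,19),(0,0,0),(-36,40,0),(-36,-40,0),(42,40,0),(42,-40,0),(-48,30,-9),(-48,-30,-9)]: print((u,v,n),k(proj(c,F(u,v,n))))
E
```

```text
(0, 0, 27) [367.0, 365.0]
(0, 0, 19) [346.0, 347.0]
(0, 0, 0) [302.0, 307.0]
(-36, 40, 0) [561.0, 113.0]
(-36, -40, 0) [100.0, 113.0]
(42, 40, 0) [483.0, 514.0]
(42, -40, 0) [61.0, 514.0]
(-48, 30, -9) [490.0, 34.0]
(-48, -30, -9) [149.0, 34.0]
```

View pics/c20.png

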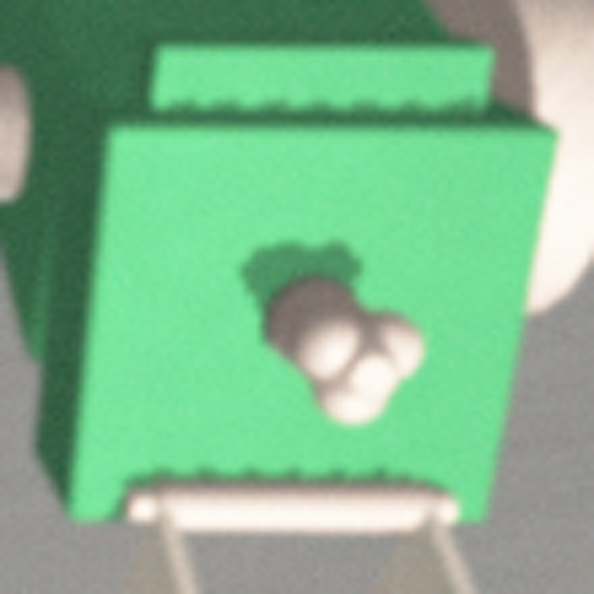

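```bash
python3 - <<'E'
from h import *
np.set_printoptions(precision=4,suppress=True)
s=env.get_state();K,C=cam("wrist",s)
P=np.array([(-36,40,0),(-36,-40,0),(42,40,0),(42,-40,0),(-48,30,-9),(-48,-30,-9),(0,0,19)],float)/1000
px=np.array([(556,130),(112,127),(487,520),(72,520),(492,47),(155,47),(362,362)],float)/5.4+[350-.4,160-.4]
for idx in (range(6),range(7)):
    idx=list(idx);ok,rv,tv=cv2.solvePnP(P[idx],px[idx],K,None)
    Rc=cv2.Rodrigues(rv)[0];Ci=np.linalg.inv(C);Rw=Ci[:3,:3]@Rc;tw=(Ci@np.r_[tv[:,0],1])[:3]
    pr=cv2.projectPoints(P,rv,tv,K,None)[0][:,0];print("resid",np.round(pr-px,1).tolist())
    print("FO",tw,"N",Rw[:,2],"U",Rw[:,0],"lean",np.arctan2(Rw[2,0],np.hypot(*Rw[:2,0])),"yaw",np.arctan2(Rw[1,0],Rw[0,0]))
print("model",FO,N,U)
# translation-only fit with fixed rotation
from scipy.optimize import least_squares
f=lambda t:np.array([proj((K,C),t+(p[0]*U+p[1]*V+p[2]*N))-q for p,q in zip(P,px)]).ravel()
r=least_squares(f,FO);print("fixed rot FO",r.x,np.round(r.fun,1))
E
```

```text
resid [[0.7, -0.7], [-0.4, -0.2], [-0.2, 0.0], [-0.1, -0.0], [-0.5, 0.5], [0.5, 0.4], [-1.9, -1.5]]
FO [ 0.6412 -0.0329  0.1212] N [-0.3729  0.0884  0.9236] U [ 0.8991 -0.2113  0.3833] lean 0.39334799915580587 yaw -0.23076075624540962
resid [[1.0, -0.8], [0.1, 0.2], [-0.4, -0.0], [0.0, 0.9], [-0.3, 0.3], [0.7, 0.5], [-1.1, -0.9]]
FO [ 0.6397 -0.0333  0.1232] N [-0.3575  0.1114  0.9272] U [ 0.9028 -0.2128  0.3737] lean 0.3829850228184483 yaw -0.23143618729403642
model [ 0.6353 -0.0349  0.1251] [-0.3612  0.0846  0.9287] [ 0.9042 -0.2117  0.3709]
fixed rot FO [ 0.6407 -0.033   0.1221] [ 1.3 -0.5 -0.2  0.1 -0.1  0.1 -0.1  0.1  0.2  0.6  0.7  0.6 -1.8 -1. ]
```

```bash
sed -i 's/FO=np.array(\[.6353,-.0349,.1251\])/FO=np.array([.6400,-.0333,.1235])/; s/^YAW=.*/YAW=-.231;T=.383/' h.py; python3 - <<'E'
from h import *
s=env.get_state();w=q2R(s["orientation"])@CM+s["tcp_pos"]-FO;print("mouth uvn mm",w@U*1e3,w@V*1e3,w@N*1e3)
p=F(0,0,60)-RC@CM;print(p);need(p,RC)
p=F(0,0,45)-RC@CM;need(p)
E
```

```text
mouth uvn mm -22.453934679712706 -125.82716519791656 95.01995008020232
[ 0.604909   -0.02504665  0.21484678]
shift cm [ 3.48 12.58  2.26]
turn deg [ 0.07 -0.06  0.1 ]
shift cm [ 4.98 12.58  2.26]
```

>>> drive_tool:
  plan:
    - [[0,3,0.5,0,0,0,0],[0,3,0.5,0,0,0,0],[0,3,0.5,0,0,0,0],[0.5,3,0.5,0,0,0,0],[1,0.6,0.26,0,0,0,0]]

```text
clock: 19.22
tcp_pos: [0.5998, -0.0193, 0.2358]
orientation: [0.825, 0.063, 0.554, -0.094]
wrist_force: [0.3, -0.1, -1.7]
finger_gap: 0.0247
```

>>> drive_tool:
  plan:
    - [[1,0,0,0,0,0,0],[1,0,0,0,0,0,0],[0,0,0,0,0,0,0],[0,0,0,0,0,0,0],[0,0,0,0,0,0,0]]

```text
clock: 19.63
tcp_pos: [0.6046, -0.0252, 0.2146]
orientation: [0.823, 0.064, 0.556, -0.096]
wrist_force: [0.0, 0.3, -3.3]
finger_gap: 0.025
```

```bash
cat >>h.py <<'E'
def mouth():
    s=env.get_state();Rm=q2R(s["orientation"]);w=Rm@CM+s["tcp_pos"]-FO;print("mouth uvn mm",np.round([w@U*1e3,w@V*1e3,w@N*1e3],1),"axis err deg",np.round(np.degrees(R.from_matrix(Rm.T@RC).as_rotvec()),2),"Ftool",np.round(Rm.T@s["wrist_force"],1),"tq",np.round(Rm.T@s["ft_torque"],2),"gap",s["finger_gap"],"t",s["clock"])
    return s
E
python3 - <<'E'
from h import *
s=mouth();D,S=cam("side"),cam("scene")
snap("side","pics/d9.png");snap("scene","pics/s11.png")
a=cv2.imread("pics/d9.png")[110:240,260:360];b=cv2.imread("pics/s11.png")[180:310,230:330]
cv2.imwrite("pics/c21.png",cv2.resize(np.hstack([a,b]),None,fx=4,fy=4,interpolation=2))
w=q2R(s["orientation"])@CM+s["tcp_pos"]
for n,c,o in(("side",D,(260,110)),("scene",S,(130,180))):
  print(n,"mouth",(proj(c,w)-o)*4,"niptip",(proj(c,F(0,0,27))-o)*4,"foot",(proj(c,F(0,0,0))-o)*4)
E
```

```text
mouth uvn mm [-0.4 -0.3 59.8] axis err deg [ 0.03 -0.06  0.13] Ftool [ 3.1  0.3 -1.3] tq [0.02 0.49 0.01] gap 0.025006396196213622 t 19.6333
side mouth [181.46884384 245.0133576 ] niptip [195.69485052 274.32467802] foot [206.72276777 297.78941133]
scene mouth [640.22221543 175.41991104] niptip [648.46143705 222.17164817] foot [654.49883808 259.66461369]
```

View pics/c21.png

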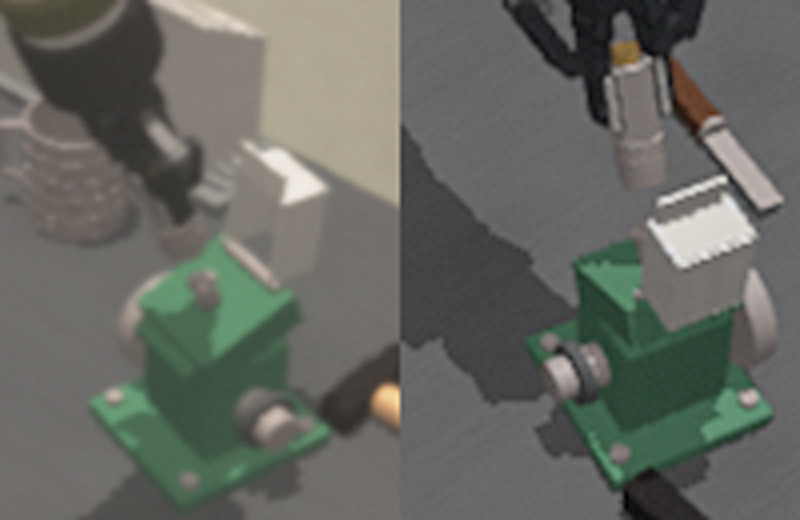

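```bash
python3 - <<'E'
from h import *
crop("pics/d9.png","pics/c22.png",292,155,327,190,16)
s=env.get_state();D=cam("side");k=lambda p:((p-[292,155])*16).round().tolist()
Rm=q2R(s["orientation"])
print("mouth rims",[k(proj(D,Rm@(CM+[0,a,b])+s["tcp_pos"])) for a,b in((.0155,0),(-.0155,0),(0,.0155),(0,-.0155))])
print("nip",[ (n,k(proj(D,F(0,0,n)))) for n in(0,19,27)],"face",[k(proj(D,F(u,v,0))) for u,v in((-36,40),(-36,-40),(42,40),(42,-40))])
E
```

```text
mouth rims [[160.0, 202.0], [271.0, 306.0], [291.0, 194.0], [139.0, 314.0]]
nip [(0, [315.0, 471.0]), (19, [284.0, 406.0]), (27, [271.0, 377.0])] face [[14.0, 471.0], [285.0, 744.0], [370.0, 191.0], [657.0, 449.0]]
```

View pics/c22.png

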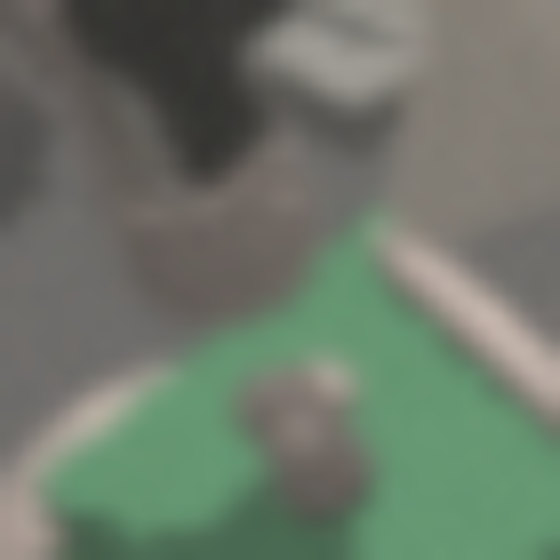

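Mouth and nipple line up within about 1 mm in the side view (mouth centre crop (222,254), balls (298,400)). I'll go down along the axis.

>>> drive_tool:
  plan:
    - [[1,0,0,0,0,0,0],[1,0,0,0,0,0,0],[0.5,0,0,0,0,0,0],[0.3,0,0,0,0,0,0],[0,0,0,0,0,0,0]]

```text
clock: 20.15
tcp_pos: [0.6147, -0.0263, 0.1871]
orientation: [0.822, 0.063, 0.557, -0.095]
wrist_force: [-0.1, -0.1, -2.1]
finger_gap: 0.0248
```

```bash
python3 - <<'E'
from h import *
mouth()
E
```

```text
mouth uvn mm [-1.4  0.9 30.6] axis err deg [ 0.13 -0.16  0.09] Ftool [ 1.9 -0.1 -0.8] tq [-0.02  0.52 -0.05] gap 0.024832022820753686 t 20.15
```

>>> drive_tool:
  plan:
    - [[0.1,0,0,0,0,0,0],[0.1,0,0,0,0,0,0],[0.1,0,0,0,0,0,0],[0.1,0,0,0,0,0,0],[0.1,0,0,0,0,0,0]]

```text
clock: 20.57
tcp_pos: [0.6172, -0.0268, 0.1844]
orientation: [0.823, 0.063, 0.556, -0.095]
wrist_force: [0.2, -0.5, -2.3]
finger_gap: 0.0249
```

```bash
python3 - <<'E'
from h import *
mouth()
snap("side","pics/d10.png");crop("pics/d10.png","pics/c23.png",280,140,340,200,9)
E
```

```text
mouth uvn mm [ 0.1  1.1 27.1] axis err deg [0.13 0.01 0.07] Ftool [ 2.3 -0.5 -0.6] tq [ 0.02  0.52 -0.03] gap 0.02485097599597076 t 20.5667
```

View pics/c23.png

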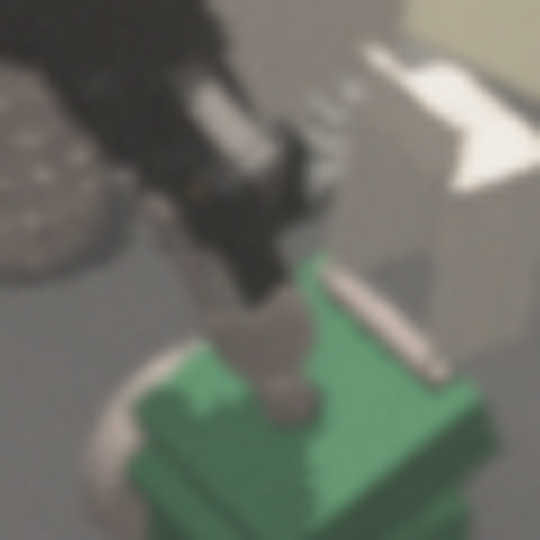

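The mouth now covers the nipple's tip (crop (265,370)) with no side force. I'll keep pressing in small steps.

>>> drive_tool:
  plan:
    - [[0.1,-0.08,0,0,0,0,0],[0.1,0,0,0,0,0,0],[0.1,0,0,0,0,0,0],[0.1,0,0,0,0,0,0],[0.1,0,0,0,0,0,0]]

```text
clock: 21.03
tcp_pos: [0.6189, -0.0283, 0.1802]
orientation: [0.823, 0.063, 0.556, -0.096]
wrist_force: [-4.7, 0.0, 5.9]
finger_gap: 0.0248
```

```bash
python3 - <<'E'
from h import *
mouth()
E
```

```text
mouth uvn mm [ 0.4 -0.  22.4] axis err deg [0.11 0.04 0.1 ] Ftool [-7.2 -1.1 -2.1] tq [-0.    0.89 -0.33] gap 0.024783494494203376 t 21.0333
```

>>> drive_tool:
  plan:
    - [[0.1,0,0,0,0,0,0],[0.1,0,0,0,0,0,0],[0.1,0,0,0,0,0,0],[0.1,0,0,0,0,0,0],[0.1,0,0,0,0,0,0]]

```text
clock: 21.45
tcp_pos: [0.6205, -0.0287, 0.177]
orientation: [0.824, 0.063, 0.555, -0.096]
wrist_force: [-12.9, 0.4, 14.6]
finger_gap: 0.0248
```

```bash
python3 - <<'E'
from h import *
mouth()
E
```

```text
mouth uvn mm [ 0.8 -0.  19. ] axis err deg [0.13 0.08 0.12] Ftool [-18.3  -2.6  -6.2] tq [ 0.07  2.26 -0.8 ] gap 0.024814303072799485 t 21.45
```

Axial force is 20 N with a side force along -u and -v and no snap, so the coupler sits slightly off-axis. I'll back off, shift toward -u/-v and look.

>>> drive_tool:
  plan:
    - [[-0.5,0,0,0,0,0,0],[-0.5,0,0,0,0,0,0],[0,0,0,0,0,0,0],[0,0,0,0,0,0,0],[0,0,0,0,0,0,0]]

```text
clock: 21.87
tcp_pos: [0.6172, -0.0275, 0.1839]
orientation: [0.823, 0.063, 0.556, -0.095]
wrist_force: [-0.6, 0.3, -0.3]
finger_gap: 0.0248
```

```bash
python3 - <<'E'
from h import *
mouth()
im,c,s=snap("side","pics/d11.png");crop("pics/d11.png","pics/c24.png",290,150,330,190,14)
snap("scene","pics/s12.png");crop("pics/s12.png","pics/c25.png",260,200,320,260,9)
snap("wrist","pics/w9.png")
for n,o,z in(("side",(290,150),14),("scene",(260,200),9)):
  C=cam(n);k=lambda p:((proj(C,p)-o)*z).round().tolist();Rm=q2R(s["orientation"])
  print(n,"rims",[k(Rm@(CM+[0,a,b])+s["tcp_pos"]) for a,b in((.0155,0),(-.0155,0),(0,.0155),(0,-.0155))],"nip",[k(F(0,0,q)) for q in(0,19,27)])
E
```

```text
mouth uvn mm [ 0.1  0.4 26.6] axis err deg [ 0.13 -0.01  0.05] Ftool [ 0.   0.1 -0.7] tq [0.01 0.45 0.  ] gap 0.02475400869850831 t 21.8667
side rims [[217.0, 355.0], [313.0, 446.0], [329.0, 349.0], [200.0, 451.0]] nip [[304.0, 482.0], [277.0, 425.0], [265.0, 400.0]]
scene rims [[339.0, 302.0], [241.0, 340.0], [318.0, 342.0], [264.0, 300.0]] nip [[303.0, 404.0], [293.0, 345.0], [289.0, 320.0]]
```

View pics/c24.png

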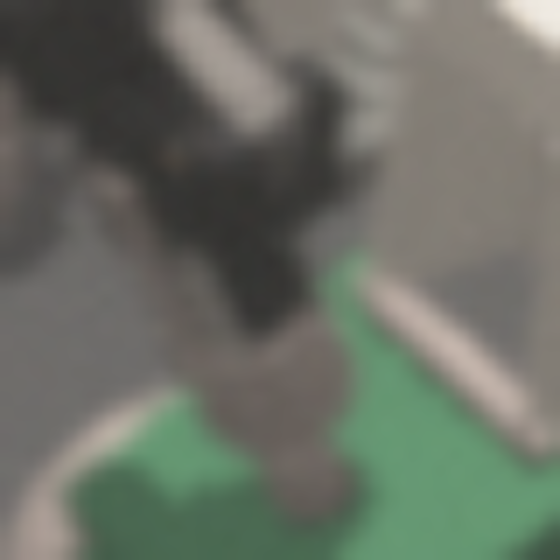

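View pics/c25.png

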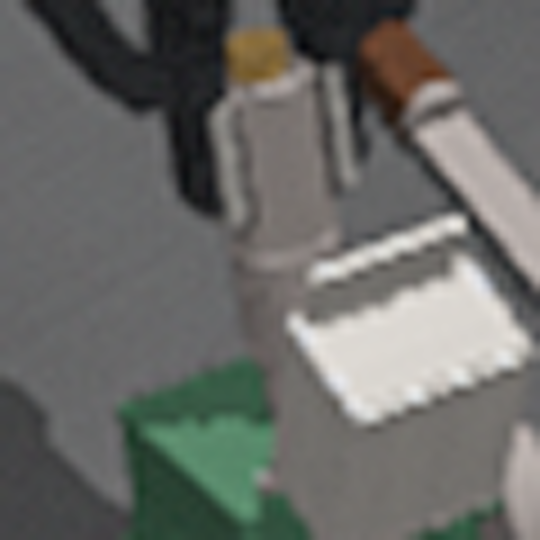

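View pics/w9.png

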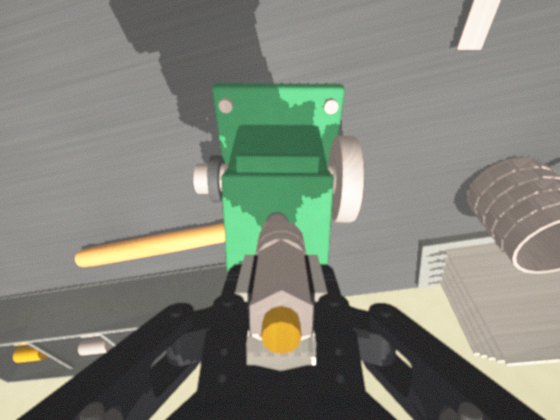

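```bash
python3 - <<'E'
import cv2,numpy as np
a=cv2.imread("pics/w8.png")[195:355,230:335];b=cv2.imread("pics/w9.png")[195:355,230:335]
cv2.imwrite("pics/c26.png",cv2.resize(np.hstack([a,b]),None,fx=3.6,fy=3.6,interpolation=2))
E
```

```text
(no output)
```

View pics/c26.png

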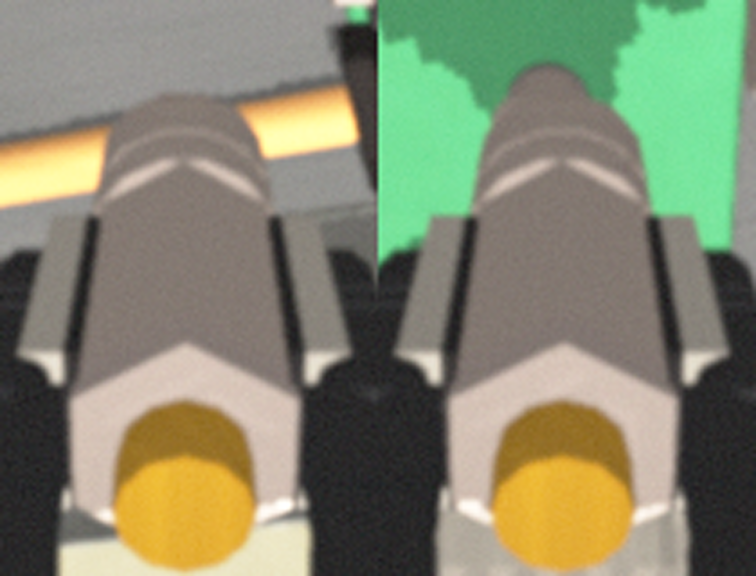

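The wrist view now shows the nipple's shaft beyond the mouth, about 4.5 px left of the coupler's axis (column 277.5 against 282), so the coupler needs to go about 3 mm toward -v. The coupler has not moved in the grip. I'll work out the u offset the same way.

```bash
python3 - <<'E'
from h import *
np.set_printoptions(precision=2,suppress=True)
m=env.camera_model("wrist");K=np.array(m["camera_matrix"]);Tc=np.array(m["T_tool_cam"])
def at(px,x):
    d=Tc[:3,:3]@np.linalg.inv(K)@[px[0],px[1],1];o=Tc[:3,3];return (o+d*(x-o[0])/d[0])*1e3
g=lambda x,y:(230+(x-378)/3.6-.4,195+y/3.6-.4)
for x in (.062,.065,.068): print("nipple back edge at foot",at(g(549,62),x),"sides",at(g(512,95),x)[1],at(g(588,95),x)[1])
print("plug top center (x=.0382-.088)",at(g(563,512),.0382-.088),"hex top corners",at(g(452,395),.0382-.078),at(g(677,395),.0382-.078))
print("nose sides at mouth",at(g(488,150),.0382),at(g(643,150),.0382))
print("mouth back (w8)",at((230+185/3.6-.4,195+93/3.6-.4),.0382))
E
```

```text
nipple back edge at foot [ 62.    -1.75 -10.95] sides -9.354326582751355 6.210701747819651
nipple back edge at foot [65.   -1.78 -9.87] sides -9.501324050025001 6.291248380017559
nipple back edge at foot [68.   -1.82 -8.79] sides -9.64832151729865 6.371795012215467
plug top center (x=.0382-.088) [-49.8    0.88   0.52] hex top corners [-39.8  -11.8   -7.01] [-39.8   13.93  -6.98]
nose sides at mouth [ 38.2  -12.78  -2.26] [38.2  15.79 -2.23]
mouth back (w8) [ 38.2    1.05 -13.52]
```

>>> drive_tool:
  plan:
    - [[-0.6,0,0,0,0,0,0],[0,-0.26,-0.28,0,0,0,0],[0,0,0,0,0,0,0],[0,0,0,0,0,0,0],[0,0,0,0,0,0,0]]

```text
clock: 22.43
tcp_pos: [0.6114, -0.029, 0.1885]
orientation: [0.823, 0.063, 0.556, -0.095]
wrist_force: [-0.1, 0.3, -3.0]
finger_gap: 0.0246
```

```bash
python3 - <<'E'
from h import *
mouth()
snap("wrist","pics/w10.png");crop("pics/w10.png","pics/c27.png",230,180,335,355,3.4)
E
```

```text
mouth uvn mm [-3.2 -2.5 32.8] axis err deg [ 0.12 -0.04  0.08] Ftool [ 2.7  0.3 -1.3] tq [-0.09  0.5  -0.04] gap 0.024566123471761955 t 22.4333
```

View pics/c27.png

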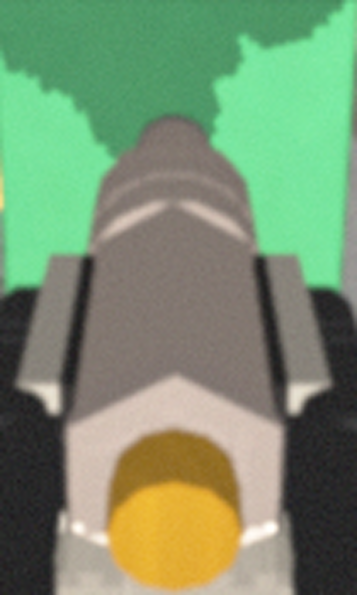

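In v the nipple (column 174) now sits on the coupler's axis (175). I'll check u and press.

```bash
python3 - <<'E'
from h import *
m=env.camera_model("wrist");K=np.array(m["camera_matrix"]);Tc=np.array(m["T_tool_cam"])
for x in (.068,.071,.074):
    d=Tc[:3,:3]@np.linalg.inv(K)@[281,180+115/3.4-.4,1];o=Tc[:3,3];print(x,np.round((o+d*(x-o[0])/d[0])*1e3,1))
E
```

```text
0.068 [68.   1.1 -7.5]
0.071 [71.   1.1 -6.4]
0.074 [74.   1.1 -5.3]
```

>>> drive_tool:
  plan:
    - [[0.4,0,0,0,0,0,0],[0.2,0,0,0,0,0,0],[0.2,0,0,0,0,0,0],[0.1,0,0,0,0,0,0],[0.1,0,0,0,0,0,0]]

```text
clock: 22.9
tcp_pos: [0.6155, -0.0299, 0.1798]
orientation: [0.823, 0.063, 0.556, -0.095]
wrist_force: [-3.1, 0.0, 2.9]
finger_gap: 0.0246
```

```bash
python3 - <<'E'
from h import *
mouth()
E
```

```text
mouth uvn mm [-2.5 -2.3 23.2] axis err deg [0.13 0.01 0.07] Ftool [-3.8 -0.7 -1.8] tq [-0.04  0.74 -0.09] gap 0.02461056810618645 t 22.9
```

>>> drive_tool:
  plan:
    - [[0.1,0,0,0,0,0,0],[0.1,0,0,0,0,0,0],[0.1,0,0,0,0,0,0],[0,0,0,0,0,0,0],[0,0,0,0,0,0,0]]

```text
clock: 23.32
tcp_pos: [0.6165, -0.0302, 0.1762]
orientation: [0.823, 0.063, 0.556, -0.095]
wrist_force: [1.2, 0.2, -2.7]
finger_gap: 0.0245
```

```bash
python3 - <<'E'
from h import *
mouth()
E
```

```text
mouth uvn mm [-2.9 -2.4 19.5] axis err deg [ 0.12 -0.02  0.07] Ftool [2.9 0.4 0.1] tq [0.04 0.26 0.06] gap 0.02451860587536327 t 23.3167
```

>>> drive_tool:
  plan:
    - [[0.1,0,0,0,0,0,0],[0.1,0,0,0,0,0,0],[0.1,0,0,0,0,0,0],[0,0,0,0,0,0,0],[0,0,0,0,0,0,0]]

```text
clock: 23.73
tcp_pos: [0.6173, -0.0304, 0.1732]
orientation: [0.823, 0.063, 0.556, -0.095]
wrist_force: [2.3, -0.9, -5.6]
finger_gap: 0.025
```

```bash
python3 - <<'E'
from h import *
mouth()
E
```

```text
mouth uvn mm [-3.2 -2.5 16.4] axis err deg [ 0.12 -0.06  0.08] Ftool [ 6.1 -0.3  0.1] tq [0.03 0.18 0.03] gap 0.024957021192775444 t 23.7333
```

The balls have gone through the lip (force dropped, slight pull inwards). I'll continue to the seat.

>>> drive_tool:
  plan:
    - [[0.1,0,0,0,0,0,0],[0.1,0,0,0,0,0,0],[0.1,0,0,0,0,0,0],[0.1,0,0,0,0,0,0],[0,0,0,0,0,0,0]]

```text
clock: 24.15
tcp_pos: [0.6188, -0.0308, 0.1696]
orientation: [0.823, 0.063, 0.556, -0.095]
wrist_force: [2.1, -0.6, -5.1]
finger_gap: 0.0249
```

```bash
python3 - <<'E'
from h import *
mouth()
E
```

```text
mouth uvn mm [-3.2 -2.5 12.5] axis err deg [ 0.13 -0.05  0.08] Ftool [ 5.5 -0.1  0.1] tq [-0.04  0.26  0.01] gap 0.0248535372562481 t 24.15
```

>>> drive_tool:
  plan:
    - [[0.1,0,0,0,0,0,0],[0.1,0,0,0,0,0,0],[0.1,0,0,0,0,0,0],[0,0,0,0,0,0,0],[0,0,0,0,0,0,0]]

```text
clock: 24.57
tcp_pos: [0.6199, -0.031, 0.1674]
orientation: [0.823, 0.063, 0.556, -0.095]
wrist_force: [-1.2, -0.3, -1.0]
finger_gap: 0.0247
```

```bash
python3 - <<'E'
from h import *
mouth()
E
```

```text
mouth uvn mm [-3.  -2.4 10.1] axis err deg [ 0.13 -0.02  0.08] Ftool [ 0.5 -0.5 -1.4] tq [0.01 0.61 0.02] gap 0.024747468421739693 t 24.5667
```

>>> drive_tool:
  plan:
    - [[0.1,0,0,0,0,0,0],[0.1,0,0,0,0,0,0],[0.1,0,0,0,0,0,0],[0,0,0,0,0,0,0],[0,0,0,0,0,0,0]]

```text
clock: 24.98
tcp_pos: [0.6211, -0.0313, 0.1649]
orientation: [0.823, 0.063, 0.556, -0.095]
wrist_force: [-4.4, 1.5, 3.2]
finger_gap: 0.0248
```

```bash
python3 - <<'E'
from h import *
mouth()
E
```

```text
mouth uvn mm [-2.8 -2.4  7.2] axis err deg [ 0.13 -0.    0.08] Ftool [-4.7  0.4 -3. ] tq [-0.04  0.88 -0.03] gap 0.024793938682013104 t 24.9833
```

>>> drive_tool:
  plan:
    - [[0.1,0,0,0,0,0,0],[0.1,0,0,0,0,0,0],[0,0,0,0,0,0,0],[0,0,0,0,0,0,0],[0,0,0,0,0,0,0]]

```text
clock: 25.4
tcp_pos: [0.6219, -0.0314, 0.1631]
orientation: [0.823, 0.063, 0.556, -0.095]
wrist_force: [-5.3, 1.3, 5.9]
finger_gap: 0.0247
```

```bash
python3 - <<'E'
from h import *
mouth()
E
```

```text
mouth uvn mm [-2.7 -2.4  5.3] axis err deg [0.13 0.01 0.07] Ftool [-7.5  0.  -2.9] tq [ 0.01  1.03 -0.06] gap 0.024675905716215397 t 25.4
```

>>> drive_tool:
  plan:
    - [[0.1,0,0,0,0,0,0],[0.05,0,0,0,0,0,0],[0,0,0,0,0,0,0],[0,0,0,0,0,0,0],[0,0,0,0,0,0,0]]

```text
clock: 25.82
tcp_pos: [0.6224, -0.0316, 0.1618]
orientation: [0.823, 0.063, 0.556, -0.095]
wrist_force: [-5.7, 1.4, 5.7]
finger_gap: 0.0247
```

```bash
python3 - <<'E'
from h import *
mouth()
E
```

```text
mouth uvn mm [-2.6 -2.4  3.9] axis err deg [0.13 0.02 0.07] Ftool [-7.5  0.  -3.3] tq [ 0.01  1.04 -0.06] gap 0.024690620096390448 t 25.8167
```

>>> drive_tool:
  plan:
    - [[0,0,0,0,0,0,0],[0,0,0,0,0,0,0],[0,0,0,0,0,0,0],[0,0,0,0,0,0,0],[0,0,0,0,0,0,0]]

```text
clock: 26.23
tcp_pos: [0.6224, -0.0315, 0.1619]
orientation: [0.823, 0.063, 0.556, -0.095]
wrist_force: [-6.1, 1.7, 6.1]
finger_gap: 0.0252
```

```bash
python3 - <<'E'
from h import *
mouth()
E
```

```text
mouth uvn mm [-2.6 -2.4  3.9] axis err deg [0.13 0.02 0.07] Ftool [-8.   0.3 -3.6] tq [-0.02  1.07 -0.08] gap 0.02515028264165442 t 26.2333
```

>>> drive_tool:
  plan:
    - [[0.05,0,0,0,0,0,0],[0.05,0,0,0,0,0,0],[0,0,0,0,0,0,0],[0,0,0,0,0,0,0],[0,0,0,0,0,0,0]]

```text
clock: 26.65
tcp_pos: [0.6226, -0.0316, 0.1618]
orientation: [0.823, 0.063, 0.556, -0.095]
wrist_force: [-10.3, 0.8, 12.1]
finger_gap: 0.0248
```

```bash
python3 - <<'E'
from h import *
mouth()
im,c,s=snap("side","pics/d12.png");crop("pics/d12.png","pics/c28.png",280,140,340,200,9)
E
```

```text
mouth uvn mm [-2.5 -2.4  3.8] axis err deg [0.13 0.04 0.08] Ftool [-15.   -1.6  -4.9] tq [-0.06  1.54 -0.19] gap 0.024794194325669587 t 26.65
```

View pics/c28.png

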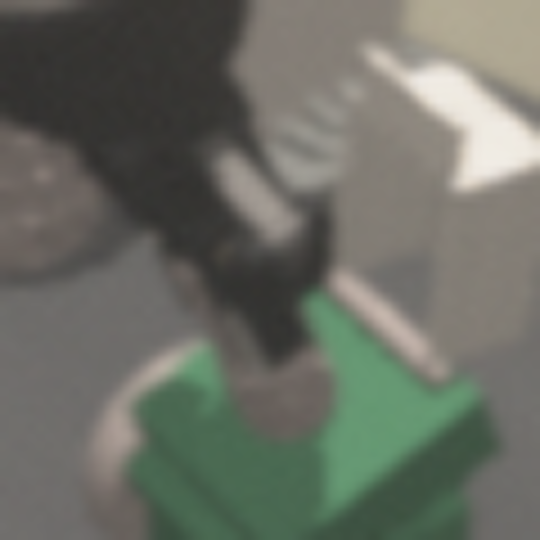

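Force now rises steeply: the nipple is at its stop, with the coupler seated flat over it and the cover still open. One last scene check for the loose things.

```bash
python3 - <<'E'
from h import *
mouth();snap("scene","pics/s13.png");mouth()
a=cv2.imread("pics/s0.png") if 0 else cv2.imread("pics/scene0.png");b=cv2.imread("pics/s13.png")
d=cv2.absdiff(a,b).max(2);m=cv2.morphologyEx((d>60).astype(np.uint8),cv2.MORPH_OPEN,np.ones((3,3)))
n,_,st,_=cv2.connectedComponentsWithStats(m);print([s.tolist() for s in st[1:] if s[4]>25 and s[1]>60])
E
```

```text
mouth uvn mm [-2.5 -2.4  3.7] axis err deg [0.14 0.04 0.08] Ftool [-15.5  -0.1  -4.9] tq [-0.01  1.53 -0.1 ] gap 0.02487931897913111 t 26.7
mouth uvn mm [-2.5 -2.4  3.8] axis err deg [0.14 0.04 0.08] Ftool [-15.   -0.2  -6.2] tq [ 0.05  1.51 -0.12] gap 0.02486842127086582 t 26.75
[[267, 137, 48, 52, 678], [281, 160, 13, 8, 61], [270, 165, 9, 4, 35], [262, 169, 45, 64, 1215], [346, 195, 15, 17, 96], [308, 214, 16, 17, 109], [296, 229, 22, 18, 217]]
```

View pics/s13.png

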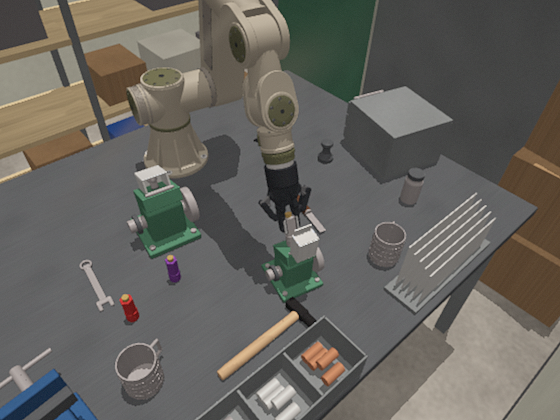

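Only the arm, bar, cover and coupler differ from the first picture. Purple (173,268), red (129,307), the mugs, mallet, wrench, can and stake are all where they were. Handing in.

```bash
python3 - <<'E'
from h import *
print(env.hand_in())
E
```

```text
the job is handed in; nothing more can be done
None
```

The job is done and handed in at about 27 s. I levered the small block's cover open with the bar and laid the bar on the free bench. Then I pressed the steel coupler onto the nipple and kept pushing.

- **Cover:** it stands at about 1.9 rad, estimated from the blade tip's path, and it stayed there after the bar left.
- **Coupler:** the first press failed. It reached about 20 N with a side force and did not snap, because the coupler was about 3 mm off-axis. I backed off, corrected from the wrist view, and pressed again. The contact force then fell away as the balls passed the lip, and the coupler seated.
- **Push at the end:** the force rises steeply, so the nipple is at its stop. The arm pushes with about 17 N (15 N measured plus the coupler's weight). It is square to within 0.2° of the axis I measured, with about 5 N of side force left.
- **Disagreement:** my height estimate along the nipple axis read about 2 mm higher than the contacts implied. The sunk depth therefore rests on the force and the travel, not on a direct view.
- **Other things:** comparing the first and last scene pictures, nothing else on the bench moved.

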